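# Stage two calibration weights and hold the weight case open

## Robot

A 6-joint arm with a two-finger parallel gripper is mounted at the origin on a cart in front of the work surface, level with it; the furniture and walls round the work are solid. World frame = base frame: x ahead of the robot, y to its left, z up, the work surface at z = 0. Lengths are in m, angles in degrees, forces in N, time in s.
With the tool pointing down it reaches from about 0.25 to 0.725 m from the base axis. Payload 9.7 kg.
Tool frame: the origin (TCP) lies at the very end of the fingers, on their centre line; the grasp point (between the pads) lies 19 mm behind it; x points along the fingers, z is the direction in which the jaws open and shut, and the axes are right-handed (so a half turn about x gives the same grasp; the last joint's range is limited). The gripper opens to 85 mm and grips with 20 to 120 N. Pads are 22 mm wide; open, the fingers measure 114 mm over their backs; the gripper's body (76 mm by 85 mm) begins 54 mm behind the grasp point. The pads swing forward as they close: fully open they stand 13 mm farther back than shut.
Start: joints at [69.614, 4.979, 10.078, 95.1, 0, 90], TCP at [0.192, 0.516, 0.231] pointing down, gripper open.
Joint ranges: [-179.16, 179.16], [-48.56, 103.87], [-65.8, 70.77], [-126.05, 130.52], [-82.76, 87.17], [-180, 180]. Speed limits (degrees/s): [127.2, 127.2, 147.25, 180, 180, 180].

## Interface

Orientations are given as [roll, pitch, yaw] about the fixed x, y, z axes, in that order (R = Rz(yaw) Ry(pitch) Rx(roll)).
In Python, from workcell import sensors, vision, job_done gives the robot as it stands.
- The arm moves only by the tool carry_out, never from a script. Its argument "increments" is a list of rows, each a list of 7 numbers: the turn, a rotation vector about the tool's x, y, z in degrees, then the shift along the tool's x, y, z in mm, then the opening in per cent of the stroke, from 0 (shut) to 100 (fully open). A call has 1 to 12 rows; each row shifts and turns the commanded pose from where the row before left it, along the tool's axes as they then stand; what a row does not reach is not made up. A row lasts 1/8 s, in which the tool goes at most 62.5 mm and 10.7 degrees, less where a joint would pass 70% of its speed; a pose out of reach is approached as far as the arm can. A call is refused whole if a number of a shift passes 62.5 or a number of a turn 10.7, either way. A call with a gripper value outside its range is refused whole. The fingers move at their own pace and stop on an object; "squeeze" is the grip in N (left out, the last holds). Time passes only in rows, so rows that do not move let the fingers close. It gives the time, the measured TCP pose, the force and the opening at its end, in the units of the state.
- sensors.get_obs(): the state, without advancing time (a new reading comes with each control period).
- vision.camera(name): name is "side" or "top"; returns the picture (480x640x3 uint8, red, green, blue); there is no depth.
- vision.calibration(name): a dict with "camera_matrix" (3x3 intrinsics, pixels), "extrinsics" (4x4, takes a point from world to camera coordinates). Camera axes: x right, y up, looking along -z (the intrinsics and any distortion apply to the point x, -y, -z); pixel columns grow to the right and rows downward; lengths in m; the calibration is good to about 2 mm. A picture is of the moment at which its call begins. calibration takes no time and is no camera call.
- job_done(): hands the job in, once; it reports no verdict.
The state is a dict: "time": time; "q": joint angles; "qd": joint speeds; "joint_efforts": joint torques, N m; "ee_pos": TCP position; "tcp_rot": TCP orientation; "wrist_force": force on the tool from outside, world axes, zero at the start; "torque": the same for the moment, N m; "opening": finger opening in m.
Only numpy, scipy, OpenCV 4.12 (cv2) and the standard library are available. Lean on these libraries where they do the work, as an engineer would, in place of code of your own. Each camera call takes 0.05 s, during which the arm holds its last target.

## Task

Get the calibration weights ready to be put away: stand the larger brass weight upright in the holder with the wide well and the smaller one in the holder with the narrow well, each right down on the bottom of its well. Then raise the lid of the weight case with the gripper (it has a handle) to 50 degrees from closed and keep holding it still there, so that a colleague can load the case: the lid falls shut if let go, so finish while holding it. Leave the timer, dropper bottle, tape roll and marker pen where they are.

Things in the scene. Friction and masses are not known exactly. Their poses are not given: they have to be found in the camera images.
- large_centre (a point): Centre (half-way up) of the larger loose brass calibration weight, 200 g: round, 29 mm diameter, 50 mm tall, standing upright on the worktop at the start; z axis up along the weight. To be gripped like a plain cylinder 29 mm wide. The two weights may stand in either of two places.
- small_centre (a point): Centre (half-way up) of the smaller loose brass calibration weight, 100 g: round, 23 mm diameter, 39 mm tall, standing upright on the worktop at the start; gripped like a plain cylinder 23 mm wide.
- holder_wide_hole0 (a point): Mouth centre of the wide well: a round blind hole 35 mm in diameter and 7 mm deep in the top of a fixed grey square holder block 60 x 60 x 16 mm (mouth level with the block's top, z = 16 mm). For the larger weight, whose centre is 18 mm above the mouth when it is down. The two holders may stand in either of two places.
- holder_narrow_hole0 (a point): Mouth centre of the narrow well: a round blind hole 28 mm in diameter and 7 mm deep in the top of a fixed grey square holder block 50 x 50 x 16 mm. For the smaller weight, whose centre is 12.5 mm above the mouth when it is down.
- weight_case: The fixed grey weight case: box 140 mm deep (its x) by 180 mm wide (its y) by 57 mm high, feet included, with an 8 mm aluminium lid on top (outer lid top at 65 mm). Origin: centre of its underside on the worktop; x points to the hinge (far) side, away from the robot, z up.
- lid_hinge (a point): Middle of the lid's hinge axis, on the far top edge of the case, 70 mm in +x from the case's centre and 57 mm above the worktop; the axis runs along the case's y.
- lid_angle (a joint): Opening angle of the lid in rad: 0 shut, growing as the front edge rises, stop at 1.3. 50 degrees is 0.873 rad. The lid weighs about 0.4 kg, turns freely and falls shut from any angle.
- lid: The aluminium lid, 144 x 184 x 8 mm, with its handle. Origin: middle of the hinge axis (the same point as point lid_hinge); with the lid shut its axes are those of the case (x away from the robot, z up), and they turn with the lid.
- handle_grip (a point): The point to grip: middle of the bar of the grey bridge handle on the lid's top, 27 mm above the lid's top and 22 mm behind the lid's front edge. The handle is 40 mm long (along the hinge), 12 mm thick and 34 mm high, with a 22 mm wide by 20 mm high opening under its bar. Grip it across the 40 mm length from its ends, or across the 12 mm thickness. With the lid shut it lies 120 mm in front of the hinge axis and 35 mm above it, 92 mm above the worktop.
- timer: White timer lying on the worktop, 62 x 62 x 18 mm, loose, not to be moved; origin at the centre of its underside.
- dropper: Small brown dropper bottle, 33 mm diameter, 94 mm tall, loose, not to be moved; origin at the centre of its underside.
- tape: Roll of tape lying flat, 66 mm diameter, 18 mm high, loose, not to be moved; origin at the centre of its underside.
- pen: Marker pen lying on the worktop, 14 x 131 x 15 mm, along its y, loose, not to be moved; origin at the middle of its underside.
Mind the look-alikes: they are no part of the job. Leave any black or blue look-alike of the part that bears large_centre alone.

How it is judged (in metres and radians):
On the way, in this order (a step that is already met when the one before it is completed fails the run):
1. both weights stand released in their own wells while the lid is still shut (horizontal distance between large_centre and holder_wide_hole0 below 0.006 m and z of large_centre in the frame of holder_wide_hole0 below 0.021 m and angle between each of large_centre, small_centre's own z axis and vertical below 0.1 rad and horizontal distance between small_centre and holder_narrow_hole0 below 0.006 m and z of small_centre in the frame of holder_narrow_hole0 below 0.0155 m and distance between the grasp point and large_centre above 0.06 m and distance between the grasp point and small_centre above 0.06 m and value of joint lid_angle below 0.1 rad), for 0.2 s.
2. the lid is raised by the fingers (value of joint lid_angle above 0.4 rad and contact force between the fingers and lid above 0.3 N), for 0.1 s.
At the end, for the whole second after the job is handed in: Each weight upright (0.1 rad) on the bottom of its own well (6 mm off axis, 3 mm in height at most); lid held still by the fingers (over 0.3 N) at 50 degrees, 7 either way; timer, dropper bottle, tape roll and pen within 20 mm of where they were (horizontal distance between large_centre and holder_wide_hole0 below 0.006 m and z of large_centre in the frame of holder_wide_hole0 below 0.021 m and angle between each of large_centre, small_centre's own z axis and vertical below 0.1 rad and horizontal distance between small_centre and holder_narrow_hole0 below 0.006 m and z of small_centre in the frame of holder_narrow_hole0 below 0.0155 m and value of joint lid_angle between 0.750479 and 0.994821 rad and velocity of joint lid_angle between -0.08 and 0.08 rad/s and contact force between the fingers and lid above 0.3 N and distance of each of timer, dropper, tape, pen from where it was at the start of the episode below 0.02 m); the arm keeps its last pose, push and grip.
It fails at once if the timer is moved by more than 20 mm (distance of timer from where it was at the start of the episode above 0.02 m).
It fails at once if the dropper bottle is moved by more than 20 mm (distance of dropper from where it was at the start of the episode above 0.02 m).
It fails at once if the tape roll is moved by more than 20 mm (distance of tape from where it was at the start of the episode above 0.02 m).
It fails at once if the marker pen is moved by more than 20 mm (distance of pen from where it was at the start of the episode above 0.02 m).
It also fails if it takes over 64 s, if anything falls off the work surface, if the arm or the gripper's body presses on something with over 40 N, if the wrist force passes 120 N, or if a joint passes its speed limit or range.

## Working session

There is one attempt and no reset: what is moved stays moved. The work goes in short steps, Python scripts to look and compute and a tool call to move; the robot and the scene stay as the last step left them, time stands still between calls to the robot, and variables do not carry over. Pictures are saved under pics/ and viewed, and the job is handed in when it is done.

Besides the shell and the picture viewer there is one more tool, called after "Call:" in YAML: its name, and indented under it one key for each argument. carry_out: Moves the arm, as the interface text tells. Its arguments: {"type":"object","properties":{"increments":{"type":"array"},"squeeze":{"type":"number"}},"required":["increments"]}

```bash
mkdir -p pics; ls; python3 - <<'E'
from workcell import sensors, vision
import cv2,json
print(sensors.get_obs())
for n in ("side","top"):
    im=vision.camera(n); cv2.imwrite(f"pics/{n}0.png",im[:,:,::-1]); c=vision.calibration(n); print(n,c)
E
```

```text
pics
{'time': 0.0, 'q': array([ 6.96152981e+01,  5.01125081e+00,  1.00358844e+01,  9.51003727e+01,
       -8.14297057e-04,  9.00000414e+01]), 'qd': array([ 0.04369937, -0.05684557, -0.06993793, -0.03143337, -0.04603956,
        0.0031813 ]), 'joint_efforts': array([ 1.57101225e-03, -5.20383596e+01,  4.64810264e+01,  1.60456676e-02,
        4.47708396e-05, -6.92441517e-07]), 'ee_pos': array([0.19150183, 0.5153424 , 0.23059444]), 'tcp_rot': array([-179.38397677,   89.92425644, -109.76871963]), 'wrist_force': array([-0.24307091,  0.50247926, -0.49983736]), 'torque': array([-0.00075415, -0.02101243,  0.02631334]), 'opening': 0.08562288975254768}
side {'camera_matrix': array([[571.79730905,   0.        , 320.94911246],
       [  0.        , 571.79730905, 241.40059253],
       [  0.        ,   0.        ,   1.        ]]), 'extrinsics': array([[ 0.91849617, -0.3954186 , -0.00298621, -0.52701568],
       [ 0.15792774,  0.35989738,  0.91952852, -0.13565744],
       [-0.36252395, -0.84505503,  0.39301193, -1.02639957],
       [ 0.        ,  0.        ,  0.        ,  1.        ]])}
top {'camera_matrix': array([[569.20509004,   0.        , 311.05149377],
       [  0.        , 569.20509004, 231.31562628],
       [  0.        ,   0.        ,   1.        ]]), 'extrinsics': array([[-0.02491098, -0.99958748,  0.01429387, -0.06828638],
       [ 0.98302221, -0.02189308,  0.18217583, -0.53976141],
       [-0.18178774,  0.01858937,  0.98316207, -1.28844121],
       [ 0.        ,  0.        ,  0.        ,  1.        ]])}
```

View pics/top0.png

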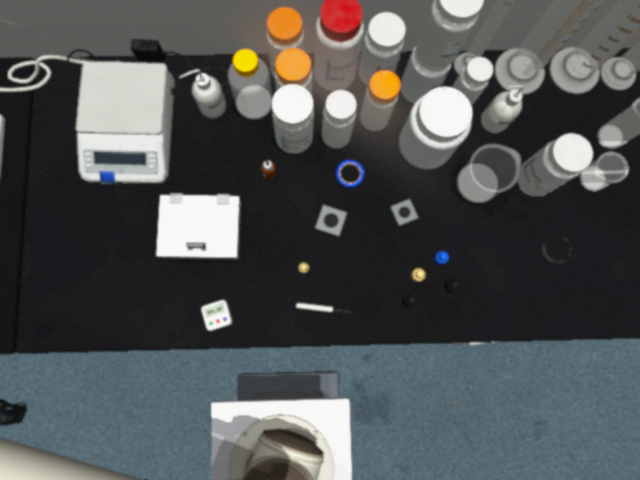

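View pics/side0.png

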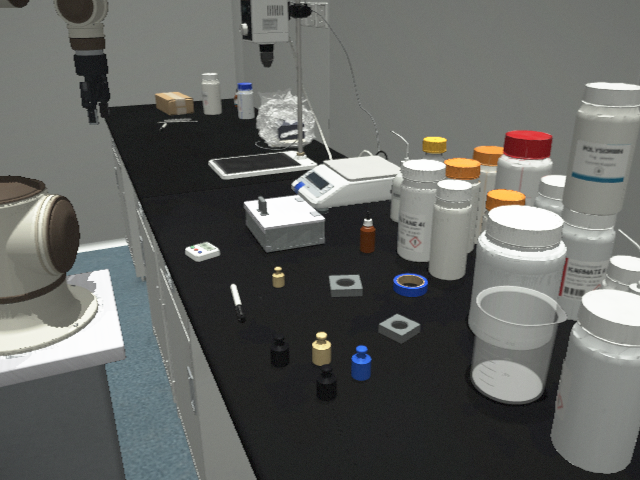

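The top view shows the case at (199,225) and brass weights at (303,267) and (419,274). The look-alikes are blue at (442,257) and black at (408,300) and (451,286). The holders are at (331,220) and (404,212). Next I'll measure these and take close crops.

```bash
cat > h.py <<'E'
import numpy as np, cv2
from workcell import sensors, vision
def ray(n,px):
    c=vision.calibration(n);K=c["camera_matrix"];E=c["extrinsics"];R=E[:3,:3];t=E[:3,3]
    d=np.linalg.inv(K)@np.array([px[0],px[1],1.]); d=np.array([d[0],-d[1],-d[2]])
    return -R.T@t, R.T@d
def onz(n,px,z):
    o,d=ray(n,px); return o+d*(z-o[2])/d[2]
def proj(n,p):
    c=vision.calibration(n);K=c["camera_matrix"];E=c["extrinsics"]
    q=E[:3,:3]@np.asarray(p,float)+E[:3,3]; q=np.array([q[0],-q[1],-q[2]]); u=K@q; return u[:2]/u[2]
def tri(p1,p2):
    o1,d1=ray("top",p1);o2,d2=ray("side",p2)
    A=np.stack([d1,-d2],1); s=np.linalg.lstsq(A,o2-o1,rcond=None)[0]
    a=o1+d1*s[0];b=o2+d2*s[1]; return (a+b)/2,np.linalg.norm(a-b)
def blobs(m,lo=20,hi=20000):
    n,l,s,c=cv2.connectedComponentsWithStats(m.astype(np.uint8))
    return [(c[i].round(1).tolist(),s[i].tolist()) for i in range(1,n) if lo<s[i][4]<hi]
E
python3 - <<'E'
from h import *
for n in ("top","side"):
    im=cv2.imread(f"pics/{n}0.png"); h=cv2.cvtColor(im,cv2.COLOR_BGR2HSV)
    br=cv2.inRange(h,(12,50,90),(30,190,255))
    print(n,"brass",[b for b in blobs(br,20,1500) if b[0][1]>200])
    if n=="top":
        g=cv2.inRange(h,(0,0,60),(180,60,200)); g[:200]=0;g[240:]=0;g[:,:310]=0;g[:,430:]=0
        cs,_=cv2.findContours(g,cv2.RETR_CCOMP,cv2.CHAIN_APPROX_NONE)
        for c in cs:
            if cv2.contourArea(c)>30:
                r=cv2.minAreaRect(c); M=cv2.moments(c);p=(M['m10']/M['m00'],M['m01']/M['m00'])
                print(cv2.contourArea(c),r,p,onz(n,p,.016).round(4))
    a=im[185:325,290:470] if n=="top" else im[250:420,220:440]
    cv2.imwrite(f"pics/{n}c.png",cv2.resize(a,None,fx=3.5,fy=3.5,interpolation=cv2.INTER_CUBIC))
b=cv2.imread("pics/top0.png")[185:265,150:250]; cv2.imwrite("pics/case.png",cv2.resize(b,None,fx=7,fy=7,interpolation=cv2.INTER_CUBIC))
E
```

```text
top brass [([303.2, 267.2], [298, 262, 11, 11, 99]), ([418.3, 274.3], [411, 268, 15, 14, 159]), ([296.6, 448.8], [274, 441, 47, 15, 83]), ([296.5, 473.0], [286, 462, 23, 18, 232])]
681.0 ((330.7000427246094, 219.90000915527344), (27.195585250854492, 26.563129425048828), 18.434946060180664) (330.64880078316196, 219.90088105726872) [ 0.5714 -0.1298  0.016 ]
120.0 ((330.5000305175781, 220.00003051757812), (12.020814895629883, 12.020814895629883), 45.0) (330.5708333333333, 219.97083333333333) [ 0.5712 -0.1296  0.016 ]
470.0 ((404.10345458984375, 211.74139404296875), (22.978628158569336, 22.97863006591797), 66.80140686035156) (403.97446808510637, 211.87588652482268) [ 0.5874 -0.309   0.016 ]
66.0 ((404.0000305175781, 211.5), (9.192388534545898, 9.192388534545898), 45.0) (404.0, 211.62121212121212) [ 0.588  -0.3091  0.016 ]
side brass [([50.7, 208.9], [47, 196, 13, 30, 43]), ([53.5, 211.0], [51, 205, 7, 14, 32]), ([277.9, 277.6], [272, 266, 13, 22, 190]), ([409.9, 279.5], [397, 275, 27, 10, 184]), ([321.1, 349.3], [312, 332, 19, 34, 493])]
```

View pics/topc.png

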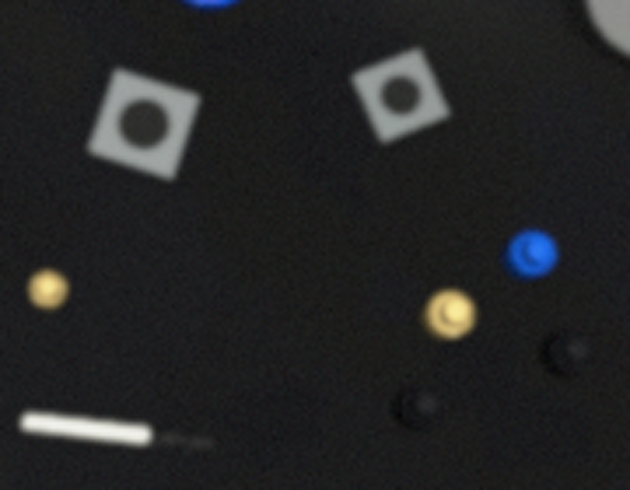

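View pics/sidec.png

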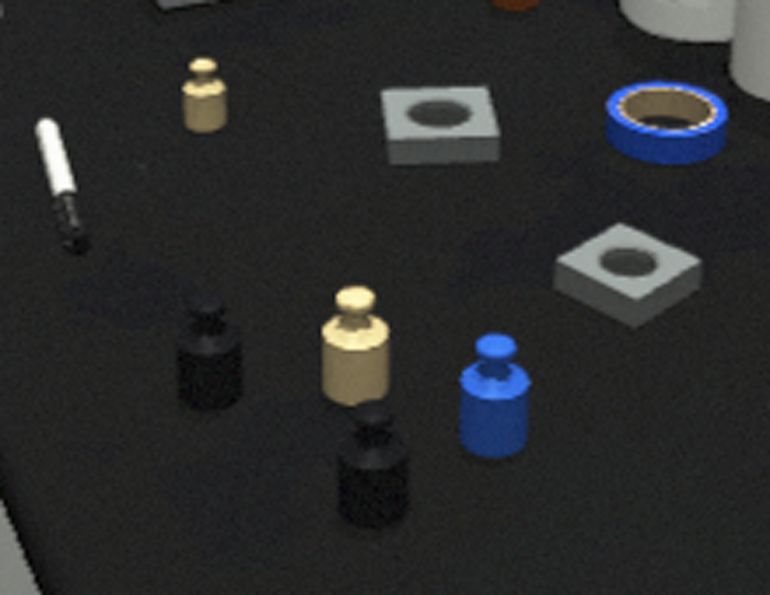

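View pics/case.png

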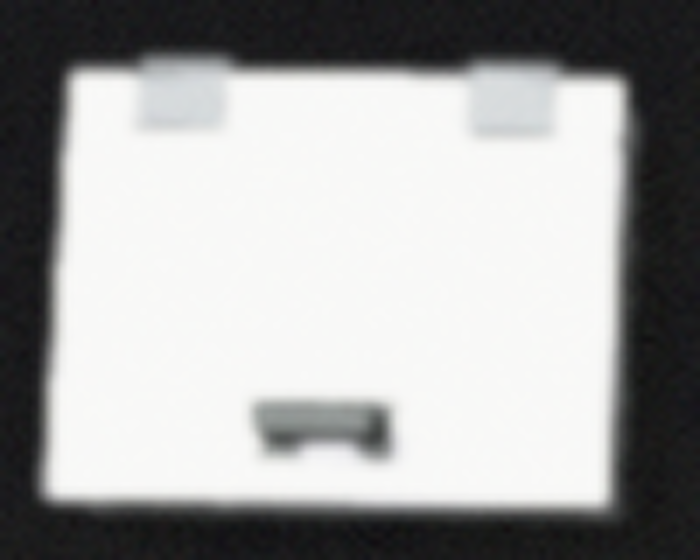

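```bash
python3 - <<'E'
from h import *
ims={n:cv2.imread(f"pics/{n}0.png") for n in ("top","side")}
for n in ims:
    o,_=ray(n,(0,0)); print(n,o.round(3))
    h=cv2.cvtColor(ims[n],cv2.COLOR_BGR2HSV)
    m=cv2.inRange(h,(10,40,60),(32,200,255)); ims[n+'m']=m
for nm,c in (("small",(278,277)),("large",(321,349))):
    m=ims['sidem'][c[1]-25:c[1]+25,c[0]-20:c[0]+20]
    for r in range(50):
        x=np.flatnonzero(m[r])
        if len(x): print(nm,c[1]-25+r,c[0]-20+x.min(),c[0]-20+x.max(),end=' | ')
    print()
# white/blue/other objects
h=cv2.cvtColor(ims['top'],cv2.COLOR_BGR2HSV)
w=cv2.inRange(h,(0,0,150),(180,60,255)); print("white",[b for b in blobs(w,60) if b[0][1]>180])
cs,_=cv2.findContours(w[185:265,150:250],cv2.RETR_EXTERNAL,cv2.CHAIN_APPROX_NONE)
c=max(cs,key=cv2.contourArea)+np.array([150,185]); 
q=cv2.approxPolyDP(c,6,True)[:,0]; print(q, [onz('top',p,.065).round(4).tolist() for p in q.astype(float)])
# handle
hd=cv2.inRange(h,(0,0,0),(180,255,170))[238:252,182:210]; ys,xs=np.nonzero(hd); print("handle",xs.min()+182,xs.max()+182,ys.min()+238,ys.max()+238,xs.mean()+182,ys.mean()+238)
for y,z in ((268,0),): pass
print("blue",blobs(cv2.inRange(h,(100,100,80),(130,255,255)),30))
dk=ims['top'].max(2)
print(np.array2string(dk[294:306,402:416])); 
E
python3 - <<'E'
import cv2
a=cv2.imread("pics/side0.png")[180:270,170:340]
cv2.imwrite("pics/case_s.png",cv2.resize(a,None,fx=4.5,fy=4.5,interpolation=cv2.INTER_CUBIC))
E
```

```text
top [ 0.295 -0.056  1.366]Traceback (most recent call last):
  File "<stdin>", line 3, in <module>
RuntimeError: dictionary changed size during iteration
```

View pics/case_s.png

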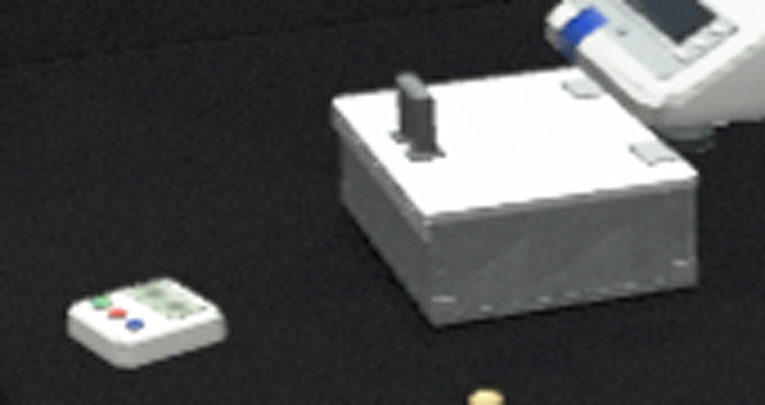

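```bash
python3 - <<'E'
from h import *
ims={n:cv2.imread(f"pics/{n}0.png") for n in ("top","side")}
for n in ("top","side"):
    o,_=ray(n,(0,0)); print(n,o.round(3))
    h=cv2.cvtColor(ims[n],cv2.COLOR_BGR2HSV)
    m=cv2.inRange(h,(10,40,60),(32,200,255)); ims[n+'m']=m
for nm,c in (("small",(278,277)),("large",(321,349))):
    m=ims['sidem'][c[1]-25:c[1]+25,c[0]-20:c[0]+20]
    for r in range(50):
        x=np.flatnonzero(m[r])
        if len(x): print(nm,c[1]-25+r,c[0]-20+x.min(),c[0]-20+x.max(),end=' | ')
    print()
h=cv2.cvtColor(ims['top'],cv2.COLOR_BGR2HSV)
w=cv2.inRange(h,(0,0,150),(180,60,255)); print("white",[b for b in blobs(w,60) if b[0][1]>180])
cs,_=cv2.findContours(w[185:265,150:250],cv2.RETR_EXTERNAL,cv2.CHAIN_APPROX_NONE)
c=max(cs,key=cv2.contourArea)+np.array([150,185]); 
q=cv2.approxPolyDP(c,6,True)[:,0]; print(q, [onz('top',p,.065).round(4).tolist() for p in q.astype(float)])
hd=cv2.inRange(h,(0,0,0),(180,255,170))[238:252,182:210]; ys,xs=np.nonzero(hd); print("handle",xs.min()+182,xs.max()+182,ys.min()+238,ys.max()+238,xs.mean()+182,ys.mean()+238)
print("blue",blobs(cv2.inRange(h,(100,100,80),(130,255,255)),30))
# brass: shoulder/blob centroid and side silhouettes
for nm,pt,R,H in (("small",(303.2,267.2),.0115,.039),("large",(418.3,274.3),.0145,.05)):
    for z in (.5*H,.65*H,.8*H): print(nm,z,onz("top",pt,z).round(4))
for nm,p1 in (("small",(278,266)),("large",(321,332))):
    print(nm,"knob top side ray at z", onz("side",(p1[0]+.5,p1[1]+2),.039 if nm=="small" else .05).round(4))
print("s bottom front", onz("side",(278.2,288),0).round(4), onz("side",(321.2,366),0).round(4))
for nm,p in (("blk1",(408,300)),("blk2",(451,286)),("blue",(442,257)),("dropper",(268,168)),("tape",(350,173)),("pen",(322,308)),("timer",(216,315))): print(nm,onz("top",p,.025).round(3))
E
```

```text
top [ 0.295 -0.056  1.366]
side [ 0.133 -1.027  0.527]
small 266 276 279 | small 267 274 281 | small 268 274 281 | small 269 274 281 | small 270 275 280 | small 271 276 279 | small 272 275 282 | small 273 273 283 | small 274 272 284 | small 275 272 284 | small 276 272 284 | small 277 272 284 | small 278 272 284 | small 279 272 284 | small 280 272 284 | small 281 272 284 | small 282 273 284 | small 283 273 284 | small 284 273 284 | small 285 273 283 | small 286 273 282 | small 287 275 280 | 
large 331 319 323 | large 332 317 325 | large 333 316 326 | large 334 316 327 | large 335 316 327 | large 336 316 326 | large 337 316 326 | large 338 317 325 | large 339 318 325 | large 340 315 328 | large 341 313 329 | large 342 312 330 | large 343 312 330 | large 344 312 331 | large 345 312 330 | large 346 312 330 | large 347 312 330 | large 348 312 330 | large 349 312 330 | large 350 312 330 | large 351 312 330 | large 352 312 330 | large 353 312 330 | large 354 312 330 | large 355 312 330 | large 356 312 330 | large 357 312 330 | large 358 312 330 | large 359 312 330 | large 360 312 330 | larg
[... 717 characters left out ...]
 [100, 172, 15, 11, 145]), ([441.7, 257.0], [435, 250, 15, 15, 166])]
small 0.0195 [ 0.4573 -0.0608  0.0195]
small 0.02535 [ 0.4566 -0.0607  0.0253]
small 0.031200000000000002 [ 0.4559 -0.0607  0.0312]
large 0.025 [ 0.4334 -0.333   0.025 ]
large 0.0325 [ 0.4326 -0.3315  0.0325]
large 0.04000000000000001 [ 0.4319 -0.3299  0.04  ]
small knob top side ray at z [ 0.4546 -0.0669  0.039 ]
large knob top side ray at z [ 0.4305 -0.3354  0.05  ]
s bottom front [ 0.4497 -0.0753  0.    ] [ 0.4249 -0.3468  0.    ]
blk1 [ 0.373 -0.305  0.025]
blk2 [ 0.404 -0.409  0.025]
blue [ 0.473 -0.392  0.025]
dropper [0.702 0.02  0.025]
tape [ 0.685 -0.18   0.025]
pen [ 0.36  -0.103  0.025]
timer [0.35  0.145 0.025]
```

```bash
cat >> h.py <<'E'
from scipy.spatial.transform import Rotation as Ro
def frame(xdir,jaw):
    x=np.array(xdir,float);x/=np.linalg.norm(x); z=np.array(jaw,float); z-=x*(z@x); z/=np.linalg.norm(z)
    return np.stack([x,np.cross(z,x),z],1)
def cur():
    o=sensors.get_obs(); return np.array(o["ee_pos"]),Ro.from_euler("xyz",o["tcp_rot"],degrees=True).as_matrix(),o
def togo(p,Rt=None,n=None):
    "print turn (deg, tool) and shift (mm) in present tool axes and in target tool axes"
    a,R,o=cur(); Rt=R if Rt is None else Rt
    if np.dot(Rt[:,2],R[:,2])<0: Rt=Rt@np.diag([1,-1,-1])
    rv=Ro.from_matrix(R.T@Rt).as_rotvec(degrees=True)
    d=(np.array(p)-a)*1000
    print("turn",rv.round(2),"shift now-axes",(R.T@d).round(2),"target-axes",(Rt.T@d).round(2),"|d|",np.linalg.norm(d).round(1))
def jaw(deg): return frame((0,0,-1),(np.cos(np.radians(deg)),np.sin(np.radians(deg)),0))
E
python3 - <<'E'
from h import *
p,R,o=cur(); print(R.round(3))
for j in (-20,70,22,112): togo((.455,-.062,.12),jaw(j))
E
```

```text
[[-0.    -0.937  0.348]
 [-0.001  0.348  0.937]
 [-1.     0.    -0.001]]
turn [ 8.962e+01 -5.000e-02  5.000e-02] shift now-axes [ 111.18 -448.09 -449.33] target-axes [ 110.64 -452.44  445.08] |d| 644.2
turn [-0.38 -0.07 -0.  ] shift now-axes [ 111.18 -448.09 -449.33] target-axes [ 110.64 -445.08 -452.44] |d| 644.2
turn [ 4.762e+01 -6.000e-02  3.000e-02] shift now-axes [ 111.18 -448.09 -449.33] target-axes [ 110.64 -634.05   28.02] |d| 644.2
turn [-4.238e+01 -6.000e-02 -3.000e-02] shift now-axes [ 111.18 -448.09 -449.33] target-axes [ 110.64  -28.02 -634.05] |d| 644.2
```

Call:
carry_out:
  increments:
    - [0,0,0,4,-37,-37,70]
    - [0,0,0,4,-37,-37,70]
    - [0,0,0,4,-37,-37,70]
    - [0,0,0,4,-37,-37,70]
    - [0,0,0,4,-37,-37,70]
    - [0,0,0,4,-37,-37,70]
    - [0,0,0,4,-37,-37,70]
    - [0,0,0,4,-37,-37,70]
    - [0,0,0,4,-37,-37,70]
    - [0,0,0,4,-37,-37,70]
    - [0,0,0,4,-37,-37,70]
    - [0,0,0,4,-37,-37,70]
  squeeze: 25

```text
time: 1.6
ee_pos: [0.4534, -0.0571, 0.183]
tcp_rot: [38.2, 90.0, 107.8]
wrist_force: [0.7, 0.9, -0.4]
opening: 0.0595
```

Call:
carry_out:
  increments:
    - [8,0,0,0,0,0,70]
    - [8,0,0,0,0,0,70]
    - [8,0,0,0,0,0,70]
    - [8,0,0,0,0,0,70]
    - [8,0,0,0,0,0,70]
    - [8,0,0,0,0,0,70]
    - [0,0,0,0,0,0,70]

```text
time: 2.48
ee_pos: [0.453, -0.0553, 0.183]
tcp_rot: [147.9, 90.0, 169.5]
wrist_force: [-0.6, 0.3, 0.2]
opening: 0.0596
```

```bash
python3 - <<'E'
from h import *
p,R,o=cur(); print(o["time"],o["q"].round(1),o["opening"],p)
togo((.455,-.062,.006),jaw(22))
E
```

```text
2.475 [-7.  -8.5 -8.4 90.1  0.  61.4] 0.059587169809369095 [ 0.45295787 -0.05530106  0.18301165]
turn [-0.33 -0.03 -0.02] shift now-axes [177.01  -7.03  -0.49] target-axes [177.01  -6.98  -0.62] |d| 177.2
```

Call:
carry_out:
  increments:
    - [0,0,0,20,-3.5,0,70]
    - [0,0,0,40,-3.5,0,70]
    - [0,0,0,40,0,0,70]
    - [0,0,0,40,0,0,70]
    - [0,0,0,22,0,0,70]
    - [0,0,0,12,0,0,70]
    - [0,0,0,2,0,0,40]
    - [0,0,0,0,0,0,30]
    - [0,0,0,0,0,0,20]
    - [0,0,0,0,0,0,20]
    - [0,0,0,0,0,0,20]
  squeeze: 20

```text
time: 3.85
ee_pos: [0.4563, -0.0619, 0.0082]
tcp_rot: [-30.5, 89.9, -8.8]
wrist_force: [-0.6, 0.2, 5.4]
opening: 0.0225
```

```bash
python3 - <<'E'
from h import *
p,R,o=cur(); print(o["time"],o["q"].round(1),o["opening"],p)
for n in ("top","side"):
    im=vision.camera(n)[:,:,::-1]; cv2.imwrite(f"pics/{n}1.png",im)
    a=im[200:320,240:400] if n=="top" else im[200:320,200:360]
    cv2.imwrite(f"pics/{n}1c.png",cv2.resize(a,None,fx=4,fy=4,interpolation=cv2.INTER_CUBIC))
E
```

```text
3.85 [ -7.7  -5.6 -25.2  70.2  -0.   60.7] 0.022473171375877725 [ 0.45633449 -0.06190646  0.00823323]
```

View pics/side1c.png

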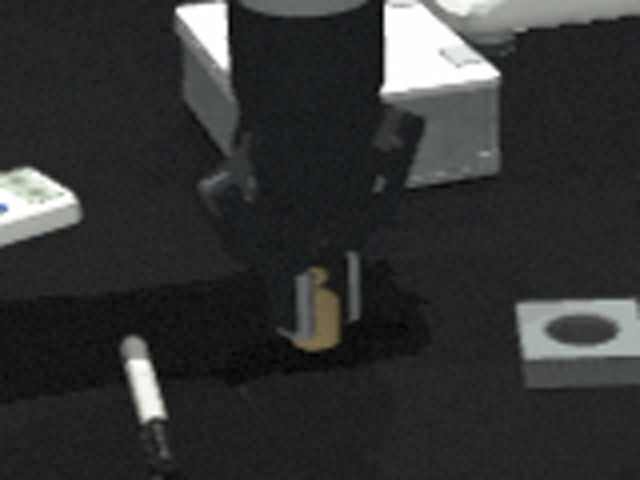

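Call:
carry_out:
  increments:
    - [0,0,0,-5,0,0,50]
    - [0,0,0,-1,0,0,60]
    - [-10,0,0,0,0,0,60]
    - [-10,0,0,0,0,0,60]
    - [-10,0,0,0,0,0,60]
    - [-10,0,0,0,0,0,60]
    - [-10,0,0,0,0,0,60]
    - [-10,0,0,0,0,0,60]
    - [-10,0,0,0,0,0,60]
    - [-10,0,0,0,0,0,60]
    - [-10,0,0,0,0,0,60]
    - [0,0,0,0,0,0,50]

```text
time: 5.45
ee_pos: [0.4556, -0.0618, 0.0132]
tcp_rot: [63.4, 90.0, 175.0]
wrist_force: [0.0, 1.8, -0.4]
opening: 0.0427
```

Call:
carry_out:
  increments:
    - [0,0,0,0,0,0,30]
    - [0,0,0,0,0,0,20]
    - [0,0,0,0,0,0,20]
    - [0,0,0,0,0,0,15]
    - [0,0,0,0,0,0,15]
  squeeze: 30

```text
time: 6.08
ee_pos: [0.4557, -0.0618, 0.0134]
tcp_rot: [-127.2, 90.0, -15.6]
wrist_force: [-1.1, 0.6, 3.4]
opening: 0.0216
```

```bash
python3 - <<'E'
from h import *
p,R,o=cur(); print(o["time"],o["q"].round(1),o["opening"],p)
togo((.588,-.309,.1))
for n in ("side",):
    im=vision.camera(n)[:,:,::-1]; cv2.imwrite(f"pics/{n}2.png",im)
    a=im[200:320,200:360]
    cv2.imwrite(f"pics/{n}2c.png",cv2.resize(a,None,fx=4,fy=4,interpolation=cv2.INTER_CUBIC))
E
```

```text
6.075 [ -7.7  -5.8 -24.8  70.9  -0.  -29.3] 0.02155536159077643 [ 0.45570439 -0.06181213  0.01335948]
turn [0. 0. 0.] shift now-axes [ -86.63  -32.01 -278.53] target-axes [ -86.63  -32.01 -278.53] |d| 293.4
```

View pics/side2c.png

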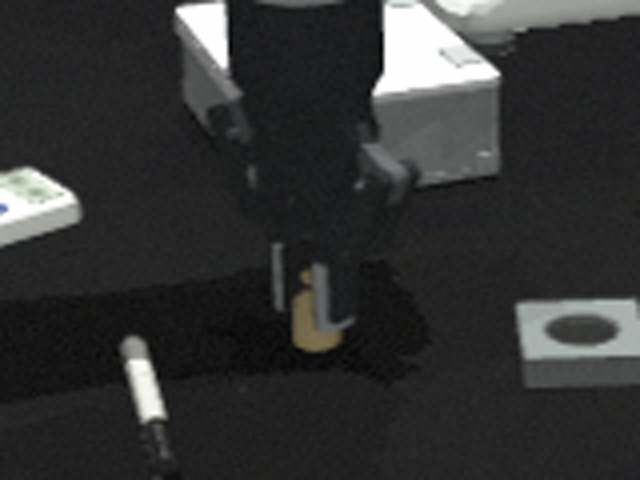

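Call:
carry_out:
  increments:
    - [0,0,0,-20,0,0,15]
    - [0,0,0,-40,0,0,15]
    - [0,0,0,-26,-2,-30,15]
    - [0,0,0,0,-5,-42,15]
    - [0,0,0,0,-5,-42,15]
    - [0,0,0,0,-5,-42,15]
    - [0,0,0,0,-5,-42,15]
    - [0,0,0,0,-5,-40,15]
    - [0,0,0,0,-5,-30,15]
    - [0,0,0,10,0,-10,15]
    - [0,0,0,20,0,0,15]
    - [0,0,0,10,0,0,15]

```text
time: 7.62
ee_pos: [0.5866, -0.3071, 0.0567]
tcp_rot: [38.1, 89.8, 149.8]
wrist_force: [-0.9, 1.5, -1.6]
opening: 0.0219
```

```bash
python3 - <<'E'
from h import *
p,R,o=cur(); print(o["time"],o["q"].round(1),o["opening"],p,o["wrist_force"])
togo((.587,-.310,.05))
im=vision.camera("side")[:,:,::-1]; cv2.imwrite("pics/side3.png",im)
cv2.imwrite("pics/side3c.png",cv2.resize(im[240:360,330:490],None,fx=4,fy=4,interpolation=cv2.INTER_CUBIC))
# hole in side0
im=cv2.imread("pics/side0.png"); g=im.max(2)
for nm,(x0,y0,x1,y1) in dict(narrow=(375,312,424,345),wide=(326,272,366,299)).items():
    c=g[y0:y1,x0:x1]; m=(c>110).astype(np.uint8)
    cs,h=cv2.findContours(m,cv2.RETR_CCOMP,cv2.CHAIN_APPROX_NONE)
    for k,q in enumerate(cs):
        if h[0][k][3]>=0 and len(q)>15:
            M=cv2.moments(q); e=cv2.fitEllipse(q); print(nm,e[0][0]+x0,e[0][1]+y0,e[1],onz("side",(e[0][0]+x0,e[0][1]+y0),.016).round(4))
E
```

```text
7.625 [-27.6  20.6   9.2  78.8   0.  -49.3] 0.021935194648068063 [ 0.58658306 -0.30710606  0.05673969] [-0.87198454  1.50320153 -1.59561186]
turn [0. 0. 0.] shift now-axes [ 6.73  0.67 -2.86] target-axes [ 6.73  0.67 -2.86] |d| 7.3
narrow 399.1815490722656 324.5088081359863 (9.287847518920898, 17.487794876098633) [ 0.5841 -0.3114  0.016 ]
wide 345.1629161834717 282.04316425323486 (8.480812072753906, 19.382761001586914) [ 0.5679 -0.1331  0.016 ]
```

View pics/side3c.png

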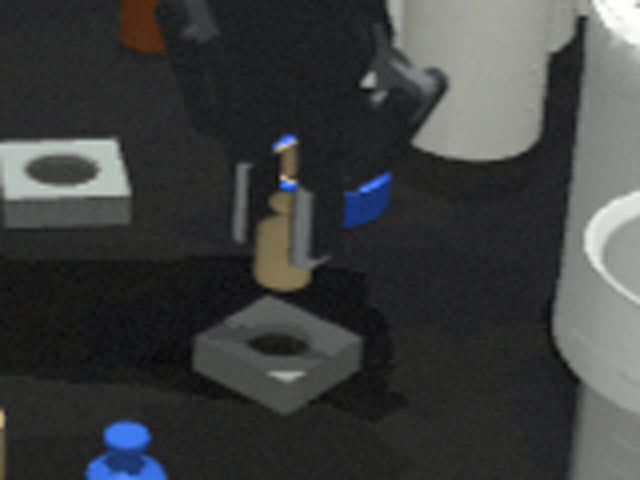

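Call:
carry_out:
  increments:
    - [0,0,0,0,0.7,-2.2,15]
    - [0,0,0,10,0,0,15]
    - [0,0,0,12,0,0,15]
    - [0,0,0,3,0,0,15]
    - [0,0,0,0,0,0,15]

```text
time: 8.3
ee_pos: [0.5878, -0.3107, 0.0339]
tcp_rot: [42.6, 90.0, 154.2]
wrist_force: [0.0, -0.1, -1.6]
opening: 0.0221
```

```bash
python3 - <<'E'
from h import *
p,R,o=cur(); print(o["time"],o["opening"],p,o["wrist_force"])
togo((.5868,-.3094,.0224))
im=vision.camera("side")[:,:,::-1]; cv2.imwrite("pics/side4.png",im)
cv2.imwrite("pics/side4c.png",cv2.resize(im[280:360,360:440],None,fx=7,fy=7,interpolation=cv2.INTER_CUBIC))
E
```

```text
8.3 0.02206557577487281 [ 0.58779877 -0.31068443  0.03388412] [ 0.04821188 -0.11682597 -1.59508084]
turn [0. 0. 0.] shift now-axes [11.49  0.45  1.56] target-axes [11.49  0.45  1.56] |d| 11.6
```

View pics/side4c.png

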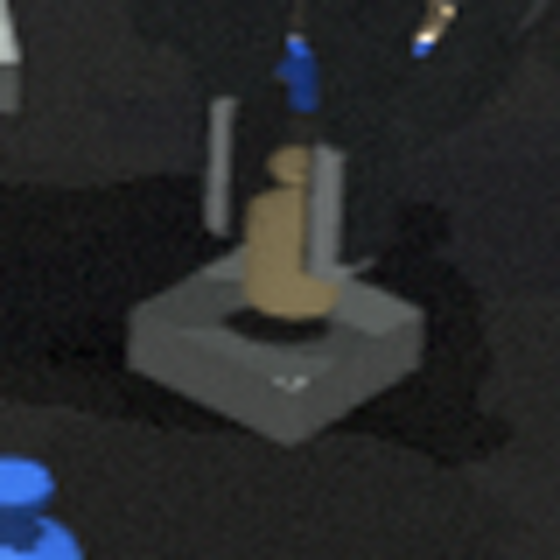

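```bash
python3 - <<'E'
from h import *
print("proj small start",proj("side",(.4557,-.0618,.012)), "now",proj("side",(.5878,-.3107,.025)),"hole",proj("side",(.5868,-.3094,.016)))
im=cv2.imread("pics/side4.png"); h=cv2.cvtColor(im,cv2.COLOR_BGR2HSV)
m=cv2.inRange(h,(10,40,50),(32,220,255))
for r in range(300,328):
    x=np.flatnonzero(m[r,385:420]); 
    if len(x): print(r,385+x.min(),385+x.max(),end=" | ")
print()
im=cv2.imread("pics/side0.png"); g=im.max(2)
for r in range(315,336,2): print(r,g[r,385:414])
E
```

```text
proj small start [278.5902474  279.14397537] now [401.1563853  319.24356263] hole [399.97611314 323.59015855]
301 399 403 | 302 398 404 | 303 398 403 | 304 398 403 | 305 399 403 | 306 400 403 | 307 397 403 | 308 396 403 | 309 395 403 | 310 395 403 | 311 395 403 | 312 395 403 | 313 395 403 | 314 395 403 | 315 395 403 | 316 395 403 | 317 395 403 | 318 395 403 | 319 395 404 | 320 394 407 | 321 395 408 | 322 395 407 | 323 396 407 | 324 397 406 | 325 400 404 | 
315 [ 39  35  34  35  31  31  38  44  88 145 172 169 172 171 172 140  90  58
  47  36  36  30  34  38  36  36  33  33  36]
317 [ 36  36  37  44  58  92 147 169 169 170 171 170 171 170 168 172 171 171
 169 154 113  70  46  38  34  31  39  28  35]
319 [ 45  86 147 169 170 168 169 171 169 167 167 165 162 162 163 164 167 169
 168 168 170 171 170 157 115  67  51  44  34]
321 [170 168 169 169 171 168 160 146 118 104  86  69  75  71  72  75  82 109
 121 123 143 161 167 169 170 168 172 170 154]
323 [169 170 171 172 170 155 112  75  67  71  67  62  62  57  56  57  61  67
  68  66  63  96 128 154 170 167 169 169 171]
325 [171 169 168 170 171 161 113  62  54  53  54  55  53  51  54  56  56  53
  54  54  51  51  95 143 165 171 170 169 171]
327 [121 152 166 168 169 169 169 157 122  82  62  57  59  55  57  54  56  59
  56  60  64  99 149 170 169 170 170 170 167]
329 [ 66  68  67  83 120 154 166 169 169 170 168 169 171 171 155 143 145 157
 172 169 167 170 170 171 169 166 144  94  66]
331 [ 71  66  65  70  68  67  66  80 121 154 165 169 170 171 169 170 169 170
 170 168 169 168 164 138  90  67  64  63  67]
333 [ 64  65  68  68  67  68  68  68  67  67  64  78 121 154 166 168 172 172
 168 165 140  93  65  65  65  67  61  66  66]
335 [ 59  65  68  67  67  65  68  68  69  67  67  67  63  68  65  79 106 101
  77  62  67  66  64  63  71  66  65  66  65]
```

```bash
python3 - <<'E'
from h import *
S=np.mean([vision.camera("side").astype(float) for _ in range(3)],0)[:,:,::-1]
T=np.mean([vision.camera("top").astype(float) for _ in range(2)],0)[:,:,::-1]
np.save("S5.npy",S)
for r in range(319,332): print(r,S[r,386:414].max(1).astype(int))
cv2.imwrite("pics/side5c.png",cv2.resize(S[290:340,370:430].astype(np.uint8),None,fx=10,fy=10,interpolation=cv2.INTER_CUBIC))
cv2.imwrite("pics/top5c.png",cv2.resize(np.clip(T[170:260,360:450]*1.5,0,255).astype(np.uint8),None,fx=6,fy=6,interpolation=cv2.INTER_CUBIC))
print(cur()[0])
E
```

```text
319 [ 39  57  67  81  89  89  90  90  90 101 113 118 122 122 126 127 124 119
 113 108 105 106 103  92  61  29  21  23]
320 [ 57  68  67  66  67  65  67  68  80 100 112 119 120 124 125 125 126 126
 125 124 120 113 101  91  83  68  49  33]
321 [ 67  67  67  67  66  67  68  71  76  97 113 118 121 124 126 126 126 127
 125 123 124 117 102  92  92  93  93  84]
322 [ 67  65  67  66  67  67  70  72  73  89 110 116 122 123 125 126 126 128
 126 124 124 114  99  91  92  92  91  94]
323 [ 66  67  66  68  68  67  67  69  67  63  80 106 118 123 124 125 127 126
 126 123 119 104  90  92  91  92  94  92]
324 [ 68  67  66  66  65  65  60  50  38  28  24  44  79 109 120 119 120 119
 119 112  91  76  86  90  92  93  92  91]
325 [65 66 67 66 64 55 36 27 24 25 25 26 24 26 30 44 50 47 39 38 54 70 81 88
 93 92 91 92]
326 [67 68 70 68 68 59 39 32 25 24 26 27 25 26 26 25 23 26 24 23 36 53 67 65
 79 88 90 93]
327 [81 81 82 83 83 82 74 59 40 30 28 28 27 23 24 23 25 24 26 26 38 59 68 68
 64 67 78 90]
328 [73 75 81 81 82 81 81 82 76 59 45 40 33 32 30 27 31 29 42 48 60 66 67 67
 66 66 68 67]
329 [73 72 74 77 82 82 81 81 82 82 82 81 85 72 59 59 63 67 67 65 67 65 66 68
 66 69 69 70]
330 [71 71 71 75 74 75 81 82 82 82 83 82 83 82 83 83 75 66 68 67 68 67 66 68
 68 69 70 70]
331 [71 72 73 74 71 71 74 77 80 80 80 82 81 80 82 83 83 82 82 82 82 75 69 68
 69 68 69 68]
[ 0.58816583 -0.310885    0.03466137]
```

View pics/side5c.png

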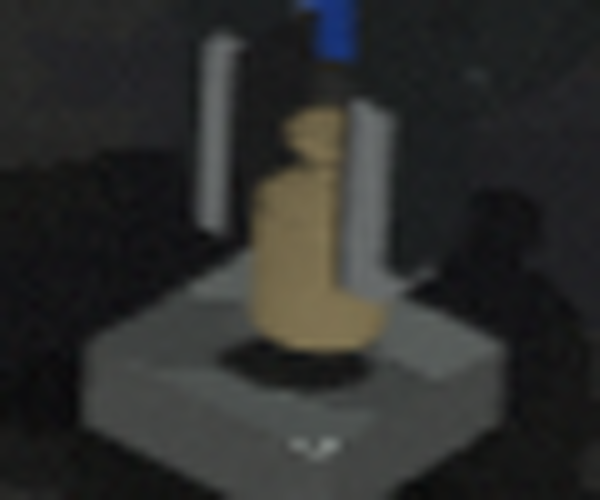

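View pics/top5c.png

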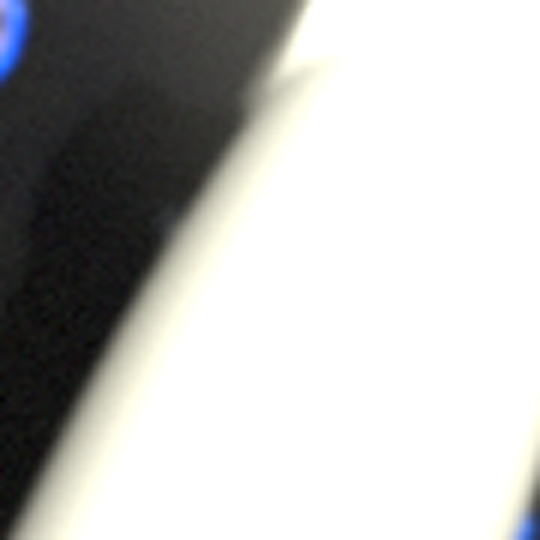

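```bash
python3 - <<'E'
from h import *
print(proj("side",(.5818,-.3205,.0205)),proj("side",(.5818,-.3205,.0213)),proj("side",(.4521,-.0727,0)))
print(proj("side",(.587,-.310,.016)),proj("side",(.5855,-.3062,.016)))
im=cv2.imread("pics/side0.png"); g=im.max(2)
print(g[284:292,276:281])
print(g[316:334,395:404:2])
E
```

```text
[400.91551592 325.08743529] [400.94033178 324.67587777] [278.89904716 287.20209934]
[400.259381   323.73550771] [398.35048986 322.84586927]
[[126 128 127 126 123]
 [127 127 129 127 126]
 [122 123 125 123 122]
 [ 87  94  95  86  75]
 [ 31  32  33  32  34]
 [ 38  41  37  37  36]
 [ 35  38  35  39  37]
 [ 37  33  37  39  38]]
[[171 172 169 169 117]
 [171 171 168 171 169]
 [169 168 169 172 170]
 [167 162 163 167 168]
 [140 142 145 142 156]
 [ 86  75  72  82 121]
 [ 70  72  72  68  72]
 [ 67  62  56  61  68]
 [ 57  56  54  55  58]
 [ 54  53  54  56  54]
 [ 55  53  56  58  53]
 [ 62  59  57  56  56]
 [122  87  73  67  75]
 [168 171 155 145 172]
 [170 169 171 169 171]
 [165 170 169 169 170]
 [123 166 170 170 168]
 [ 64 121 166 172 168]]
```

Call:
carry_out:
  increments:
    - [0,0,0,0,2,1,15]
    - [0,0,0,0,1.8,0.8,15]
    - [0,0,0,0,0,0,15]

```text
time: 8.98
ee_pos: [0.5836, -0.3105, 0.0343]
tcp_rot: [-164.8, 90.0, -53.2]
wrist_force: [0.7, 0.8, -1.0]
opening: 0.0221
```

```bash
python3 - <<'E'
from h import *
S=np.mean([vision.camera("side").astype(float) for _ in range(2)],0)[:,:,::-1]
for r in range(319,332): print(r,S[r,386:414].max(1).astype(int))
cv2.imwrite("pics/side6c.png",cv2.resize(S[290:340,370:430].astype(np.uint8),None,fx=10,fy=10,interpolation=cv2.INTER_CUBIC))
o=cur();print(o[0],o[2]["time"],o[2]["wrist_force"])
E
```

```text
319 [ 38  74  91  92  94  93  94 105 114 119 120 123 124 123 126 105  97 104
 106 107 104 104  87  61  38  28  24  22]
320 [ 59  68  80  90  91  92  94 108 115 121 121 124 124 126 126 126 121 111
 104 106 100  97  93  91  83  68  49  33]
321 [ 82  78  67  69  66  69  83 105 117 120 122 124 127 125 126 128 125 123
 121 114  98  91  93  92  91  94  92  85]
322 [ 67  69  67  66  68  65  74 101 117 121 122 126 125 126 127 126 127 126
 121 112  95  89  92  94  93  92  91  92]
323 [ 67  69  66  68  68  67  71  89 109 118 124 122 125 125 127 126 125 123
 119 101  81  81  87  93  92  94  92  91]
324 [ 68  66  67  66  66  65  59  51  71 103 117 120 123 124 123 123 123 118
  99  70  63  75  87  91  93  91  92  92]
325 [66 68 67 66 65 55 36 26 28 24 36 76 95 95 99 95 79 51 28 39 54 70 83 93
 92 93 93 93]
326 [67 67 64 66 67 58 39 29 24 24 21 28 24 27 24 22 28 32 29 31 41 65 84 89
 92 94 93 91]
327 [73 67 69 70 72 70 66 52 38 27 23 25 26 23 25 22 20 25 28 34 44 58 67 66
 81 89 91 92]
328 [72 78 80 81 83 83 80 83 76 57 38 39 28 27 33 29 31 34 42 53 58 65 68 67
 67 67 82 84]
329 [72 73 73 78 81 83 81 82 84 73 68 68 69 62 60 58 64 67 67 67 66 65 65 68
 67 68 69 71]
330 [73 71 73 73 74 78 80 80 82 81 79 72 66 69 67 69 72 69 69 67 68 68 66 68
 68 70 71 68]
331 [73 75 72 71 72 70 73 76 79 82 81 82 82 80 82 85 83 75 69 69 70 67 69 68
 69 72 70 71]
[ 0.58379212 -0.310523    0.03434631] 9.075 [ 0.88059691  0.57915211 -0.67191134]
```

View pics/side6c.png

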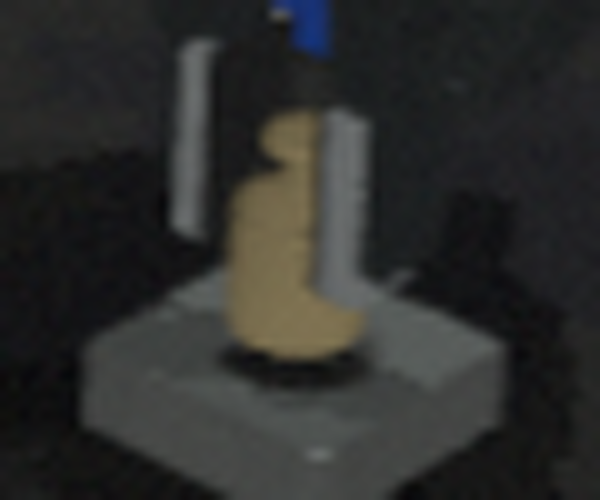

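Call:
carry_out:
  increments:
    - [0,0,0,4,0,0,15]
    - [0,0,0,4,0,0,15]
    - [0,0,0,2,0,0,15]
    - [0,0,0,1,0,0,15]
    - [0,0,0,0,0,0,15]

```text
time: 9.7
ee_pos: [0.5838, -0.3105, 0.0232]
tcp_rot: [60.2, 90.0, 171.8]
wrist_force: [-0.3, 0.1, -0.7]
opening: 0.022
```

Call:
carry_out:
  increments:
    - [0,0,0,1,0,0,15]
    - [0,0,0,0.5,0,0,15]
    - [0,0,0,0,0,0,15]

```text
time: 10.07
ee_pos: [0.584, -0.3106, 0.0224]
tcp_rot: [-137.7, 90.0, -26.1]
wrist_force: [-1.6, 1.0, 4.2]
opening: 0.0219
```

```bash
python3 - <<'E'
from h import *
S=np.mean([vision.camera("side").astype(float) for _ in range(2)],0)[:,:,::-1]
cv2.imwrite("pics/side7c.png",cv2.resize(S[290:340,370:430].astype(np.uint8),None,fx=10,fy=10,interpolation=cv2.INTER_CUBIC))
o=cur();print(o[0],o[2]["time"],o[2]["wrist_force"])
E
```

```text
[ 0.58397798 -0.31054967  0.0223716 ] 10.175 [-1.95399883  1.00484895  5.59355815]
```

View pics/side7c.png

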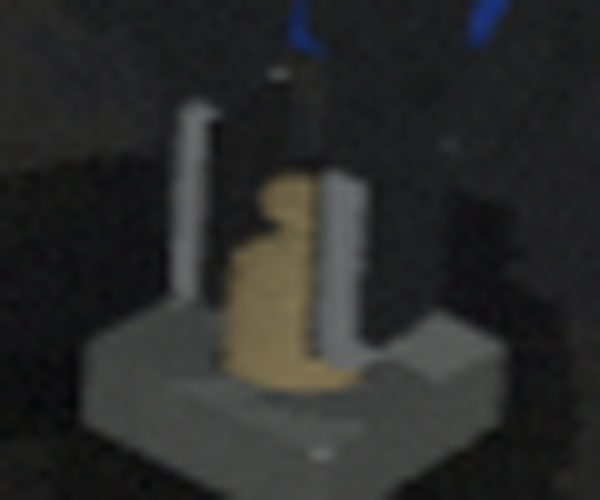

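Call:
carry_out:
  increments:
    - [0,0,0,0,0,0,25]
    - [0,0,0,0,0,0,50]
    - [0,0,0,0,0,0,50]
    - [0,0,0,-15,0,0,50]
    - [0,0,0,-30,0,0,50]
    - [0,0,0,-40,0,0,50]
    - [0,0,0,-15,0,0,50]

```text
time: 11.05
ee_pos: [0.5848, -0.311, 0.1256]
tcp_rot: [-140.2, 89.7, -28.6]
wrist_force: [0.2, -0.2, 0.1]
opening: 0.0428
```

Call:
carry_out:
  increments:
    - [10,0,0,0,0,0,55]
    - [10,0,0,0,0,0,55]
    - [10,0,0,0,0,0,55]
    - [10,0,0,0,0,0,55]
    - [10,0,0,0,0,0,55]
    - [10,0,0,0,0,0,55]
    - [10,0,0,0,0,0,55]
    - [10,0,0,0,0,0,55]
    - [10,0,0,0,0,0,55]
    - [0,0,0,0,0,0,55]

```text
time: 12.3
ee_pos: [0.5837, -0.3104, 0.1216]
tcp_rot: [127.8, 90.0, 149.5]
wrist_force: [0.2, 0.6, -0.5]
opening: 0.0469
```

```bash
python3 - <<'E'
from h import *
print("small est", onz("side",(278.2,287.5),0),"large front", onz("side",(321.1,365.3),0), onz("side",(321.1,364.8),0))
print("large mid col", proj("side",(.432,-.3325,.02)), proj("side",(.4305,-.3325,.02)))
print([proj("top",(.4557,-.0618,z)).round(1).tolist() for z in (.02,.03)])
for n in ("side",):
    S=vision.camera(n)[:,:,::-1]; cv2.imwrite("pics/side8.png",S); cv2.imwrite("pics/side8c.png",cv2.resize(S[280:400,300:460],None,fx=4,fy=4,interpolation=cv2.INTER_CUBIC))
o=cur();print(o[0],o[2]["time"],o[2]["q"].round(1)); togo((.432,-.3325,.08),jaw(22))
E
```

```text
small est [ 0.4504164  -0.07333788  0.        ] large front [ 0.42548839 -0.34505415  0.        ] [ 0.42600843 -0.34384698  0.        ]
large mid col [321.71112597 349.2848669 ] [320.8300226  349.50209439]
[[303.7, 267.8], [303.7, 267.3]]
[ 0.58373644 -0.3104655   0.12161516] 12.35 [-28.   19.7  15.2  85.5   0.   40.2]
turn [-0.17 -0.01 -0.02] shift now-axes [  41.66   35.97 -149.04] target-axes [  41.62   36.41 -148.94] |d| 158.9
```

View pics/side8c.png

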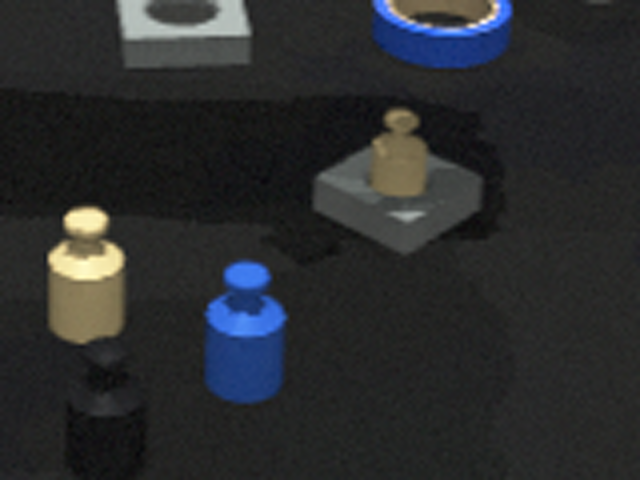

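Call:
carry_out:
  increments:
    - [0,0,0,0,7,-25,55]
    - [0,0,0,0,8,-35,55]
    - [0,0,0,0,8,-35,55]
    - [0,0,0,0,8,-35,55]
    - [0,0,0,5,5,-19,55]
    - [0,0,0,15,0,0,55]
    - [0,0,0,20,0,0,55]
    - [0,0,0,0,0,0,55]

```text
time: 13.35
ee_pos: [0.4318, -0.3311, 0.0796]
tcp_rot: [119.2, 89.8, 140.9]
wrist_force: [-0.6, 0.6, 0.3]
opening: 0.0471
```

```bash
python3 - <<'E'
from h import *
S=vision.camera("side")[:,:,::-1]; cv2.imwrite("pics/side9c.png",cv2.resize(S[260:400,240:400],None,fx=4,fy=4,interpolation=cv2.INTER_CUBIC))
o=cur();print(o[0],o[2]["time"],o[2]["q"].round(1)); togo((.4315,-.332,.008),jaw(22))
E
```

```text
[ 0.43219334 -0.33140578  0.08082419] 13.4 [-37.5   4.1  -7.5  78.5   0.   30.8]
turn [-0.27 -0.05 -0.09] shift now-axes [72.82 -0.41 -0.8 ] target-axes [72.82 -0.29 -0.87] |d| 72.8
```

View pics/side9c.png

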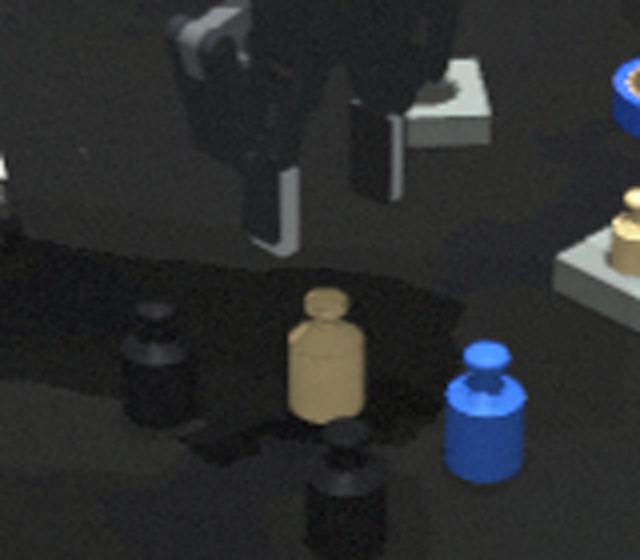

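Call:
carry_out:
  increments:
    - [0,0,0,20,0,-0.8,55]
    - [0,0,0,30,0,0,55]
    - [0,0,0,15,0,0,55]
    - [0,0,0,5,0,0,50]
    - [0,0,0,0,0,0,35]
    - [0,0,0,0,0,0,25]
    - [0,0,0,0,0,0,25]
    - [0,0,0,0,0,0,25]
  squeeze: 20

```text
time: 14.4
ee_pos: [0.4317, -0.3325, 0.0126]
tcp_rot: [-56.9, 89.9, -35.2]
wrist_force: [0.3, -0.2, 3.7]
opening: 0.0281
```

Call:
carry_out:
  increments:
    - [0,0,0,-3,0,0,50]
    - [0,0,0,-1,0,0,55]
    - [-10,0,0,0,0,0,55]
    - [-10,0,0,0,0,0,55]
    - [-10,0,0,0,0,0,55]
    - [-10,0,0,0,0,0,55]
    - [-10,0,0,0,0,0,55]
    - [-10,0,0,0,0,0,55]
    - [-10,0,0,0,0,0,55]
    - [-10,0,0,0,0,0,55]
    - [-10,0,0,0,0,0,55]
    - [0,0,0,0,0,0,50]

```text
time: 15.9
ee_pos: [0.4312, -0.3322, 0.0158]
tcp_rot: [18.4, 90.0, 129.9]
wrist_force: [-0.3, -0.2, -0.2]
opening: 0.0427
```

Call:
carry_out:
  increments:
    - [0,0,0,0,0,0,35]
    - [0,0,0,0,0,0,25]
    - [0,0,0,0,0,0,20]
    - [0,0,0,0,0,0,20]
    - [0,0,0,0,0,0,20]
  squeeze: 35

```text
time: 16.52
ee_pos: [0.4313, -0.3323, 0.0159]
tcp_rot: [-156.1, 90.0, -44.5]
wrist_force: [-0.2, -0.9, 2.5]
opening: 0.0283
```

```bash
python3 - <<'E'
from h import *
S=vision.camera("side")[:,:,::-1]; cv2.imwrite("pics/side10c.png",cv2.resize(S[260:400,240:400],None,fx=4,fy=4,interpolation=cv2.INTER_CUBIC))
o=cur();print(o[0],o[2]["time"],o[2]["q"].round(1),o[2]["opening"]); togo((.568,-.1325,.1))
E
```

```text
[ 0.43135514 -0.33230926  0.01591407] 16.575 [-37.6   5.7 -13.1  71.2  -0.  -59.2] 0.02822233891457383
turn [0. 0. 0.] shift now-axes [ -84.1  -200.61  135.46] target-axes [ -84.1  -200.61  135.46] |d| 256.3
```

View pics/side10c.png

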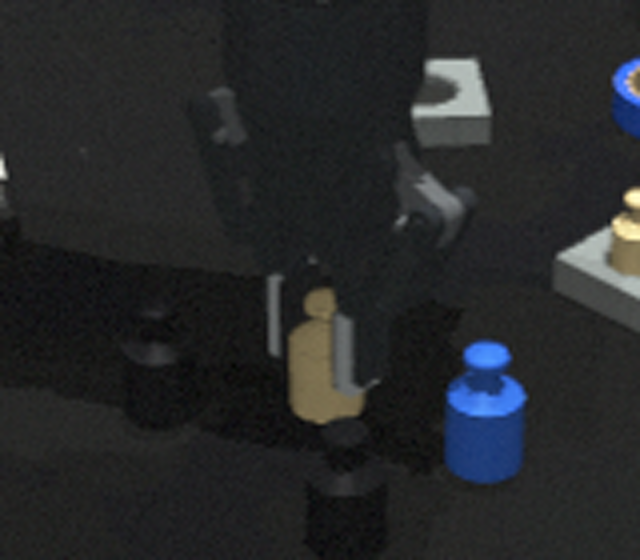

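Call:
carry_out:
  increments:
    - [0,0,0,-25,0,0,20]
    - [0,0,0,-40,0,0,20]
    - [0,0,0,-5,-25,18,20]
    - [0,0,0,0,-40,27,20]
    - [0,0,0,0,-40,27,20]
    - [0,0,0,0,-40,27,20]
    - [0,0,0,0,-35,22,20]
    - [0,0,0,5,-20.6,14.4,20]
    - [0,0,0,20,0,0,20]
    - [0,0,0,15,0,0,20]
    - [0,0,0,8,0,0,20]
    - [0,0,0,0,0,0,20]

```text
time: 18.08
ee_pos: [0.5673, -0.1327, 0.0372]
tcp_rot: [54.5, 89.9, 166.0]
wrist_force: [-0.0, 0.4, -2.0]
opening: 0.0278
```

```bash
cat > chk.py <<'E'
from h import *
import sys
S=np.mean([vision.camera("side").astype(float) for _ in range(2)],0)[:,:,::-1]
for r in range(278,292): print(r,S[r,330:362].max(1).astype(int))
cv2.imwrite(sys.argv[1],cv2.resize(S[245:305,315:375].astype(np.uint8),None,fx=10,fy=10,interpolation=cv2.INTER_CUBIC))
o=cur();print(o[0],o[2]["time"],o[2]["wrist_force"]); togo((.568,-.1325,.0249))
g=cv2.imread("pics/side0.png").max(2)
print("hole0"); 
for r in range(276,290): print(r,g[r,330:362])
E
python3 chk.py pics/side11c.png
```

```text
278 [ 65  67  65  70  80  93  94  91 102 111 117 120 122 123 123 123 127 123
 124 122 120 119 107  94  93  93  92  93  92  75  42  21]
279 [ 66  67  67  75  80  85  79  71  95 112 116 122 122 126 124 125 125 125
 124 123 122 118 104  93  92  93  93  93  92  77  47  23]
280 [ 67  66  67  68  68  68  68  71  94 111 118 120 123 123 124 124 124 126
 122 122 120 115  97  84  90  92  94  94  92  93  66  25]
281 [ 68  66  67  68  66  67  65  68  81 102 116 119 123 124 126 124 124 125
 124 121 117 105  80  72  81  92  93  93  92  93  72  30]
282 [ 66  67  66  66  66  66  65  61  51  48  80 101 106 116 120 122 121 120
 117 105  76  59  62  69  79  87  93  93  92  92  77  46]
283 [65 67 67 67 66 66 59 40 27 22 22 28 39 52 65 62 59 51 44 37 31 33 34 60
 83 90 93 92 93 93 85 57]
284 [65 68 67 68 66 67 62 49 35 27 25 24 23 25 29 23 24 23 25 26 30 37 37 62
 84 92 92 94 94 94 94 65]
285 [64 69 66 68 65 68 68 70 61 49 36 30 31 30 29 26 28 26 27 28 30 42 61 68
 81 79 81 88 93 93 92 70]
286 [64 67 68 67 67 64 66 66 67 68 67 63 59 54 47 52 49 49 47 58 66 67 67 68
 68 65 68 67 81 94 93 76]
287 [59 65 66
[... 1872 characters left out ...]
 171 171 170 170 172 123]
285 [134 170 171 172 172 173 171 172 158 123  87  76  69  66  62  61  63  62
  65  74  78 103 150 172 170 169 171 171 171 167 169 129]
286 [113 160 173 172 170 172 172 170 171 168 169 157 146 131 121 119 118 120
 118 151 171 171 168 170 170 170 173 170 171 171 170 140]
287 [ 91 151 169 170 171 171 172 167 170 170 171 170 170 169 171 169 170 171
 170 171 170 171 170 171 170 171 172 170 170 169 169 153]
288 [ 88 145 168 168 169 169 166 168 167 166 166 167 168 167 165 165 163 166
 168 163 165 163 162 164 162 166 165 164 164 163 152 140]
289 [ 70 122 141 143 143 130 116 119 118 118 118 118 119 118 107  94  95  98
  92  94  97  82  71  69  70  74  72  68  73  74  73  69]
```

View pics/side11c.png

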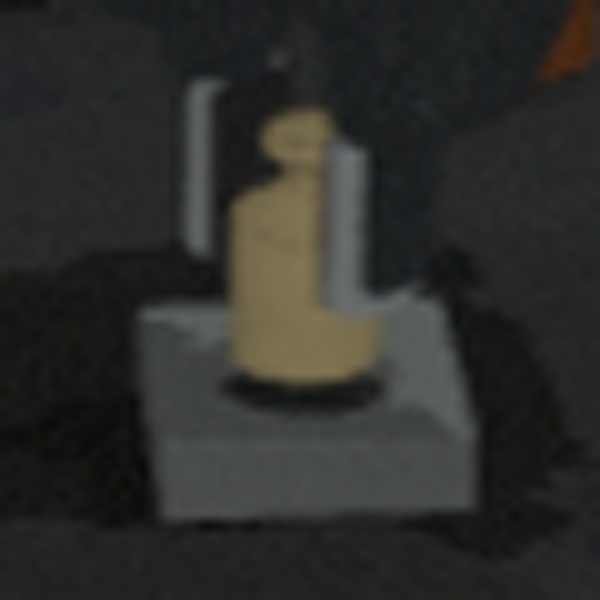

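Call:
carry_out:
  increments:
    - [0,0,0,5,0,0,20]
    - [0,0,0,4,0,0.2,20]
    - [0,0,0,2,0,0,20]
    - [0,0,0,1,0,0,20]
    - [0,0,0,0,0,0,20]

```text
time: 18.8
ee_pos: [0.5678, -0.1322, 0.0258]
tcp_rot: [36.0, 90.0, 147.6]
wrist_force: [0.2, -0.0, -1.8]
opening: 0.0278
```

```bash
python3 chk.py pics/side12c.png | grep -E "turn|^\[ 0"
```

```text
[ 0.56787912 -0.13224942  0.02587313] 18.9 [-0.21952247 -0.45601892 -1.53967388]
turn [0. 0. 0.] shift now-axes [ 0.97 -0.02 -0.28] target-axes [ 0.97 -0.02 -0.28] |d| 1.0
```

View pics/side12c.png

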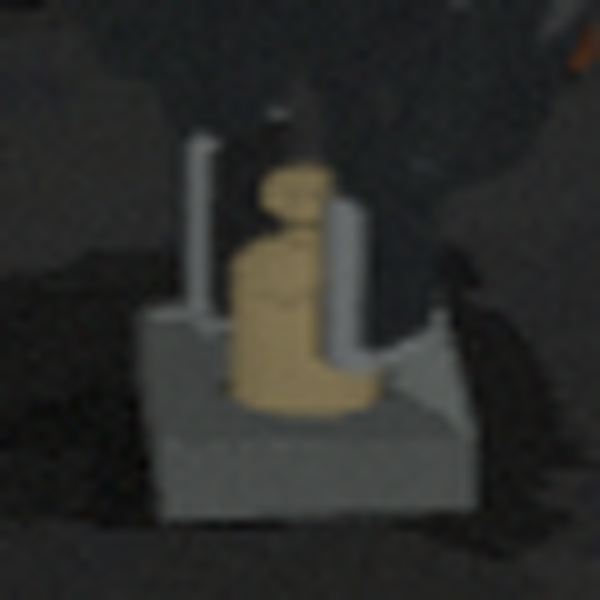

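Call:
carry_out:
  increments:
    - [0,0,0,1,0,0,20]
    - [0,0,0,0.6,0,0,20]
    - [0,0,0,0,0,0,20]

```text
time: 19.27
ee_pos: [0.568, -0.1323, 0.0249]
tcp_rot: [-123.9, 90.0, -12.3]
wrist_force: [-1.8, 1.0, 5.0]
opening: 0.0283
```

Call:
carry_out:
  increments:
    - [0,0,0,0,0,0,35]
    - [0,0,0,0,0,0,60]
    - [0,0,0,0,0,0,60]
    - [0,0,0,-15,0,0,60]
    - [0,0,0,-40,0,0,60]
    - [0,0,0,-50,0,0,60]
    - [0,0,0,-50,0,0,60]
    - [0,0,0,-30,0,0,60]
    - [0,0,0,0,0,0,60]

```text
time: 20.4
ee_pos: [0.5688, -0.1325, 0.2131]
tcp_rot: [-124.8, 89.7, -13.1]
wrist_force: [0.8, 0.3, -0.2]
opening: 0.0512
```

```bash
python3 - <<'E'
from h import *
S=np.mean([vision.camera("side").astype(float) for _ in range(3)],0)[:,:,::-1].astype(np.uint8)
T=np.mean([vision.camera("top").astype(float) for _ in range(3)],0)[:,:,::-1].astype(np.uint8)
cv2.imwrite("pics/side13.png",S);cv2.imwrite("pics/top13.png",T)
cv2.imwrite("pics/side13c.png",cv2.resize(S[240:340,310:430],None,fx=5,fy=5,interpolation=cv2.INTER_CUBIC))
cv2.imwrite("pics/side13h.png",cv2.resize(S[180:260,230:340],None,fx=7,fy=7,interpolation=cv2.INTER_CUBIC))
cv2.imwrite("pics/top13h.png",cv2.resize(T[185:265,150:250],None,fx=7,fy=7,interpolation=cv2.INTER_CUBIC))
o=cur();print(o[0],o[2]["time"],o[2]["q"].round(1))
E
```

```text
[ 0.56737835 -0.13215032  0.20807085] 20.7 [-13.1   9.2  12.1  93.    0.  -34.7]
```

View pics/side13c.png

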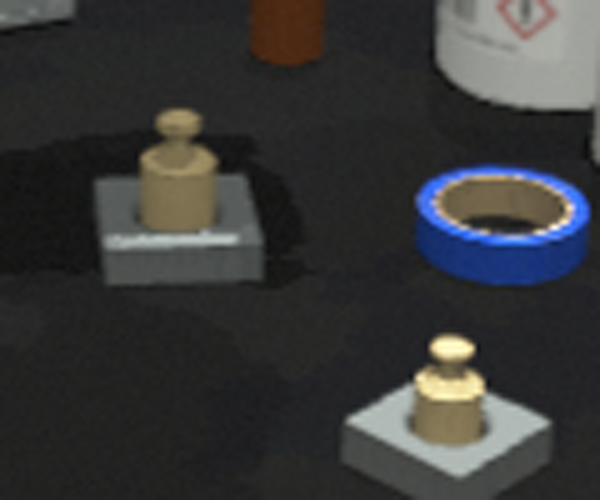

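View pics/side13h.png

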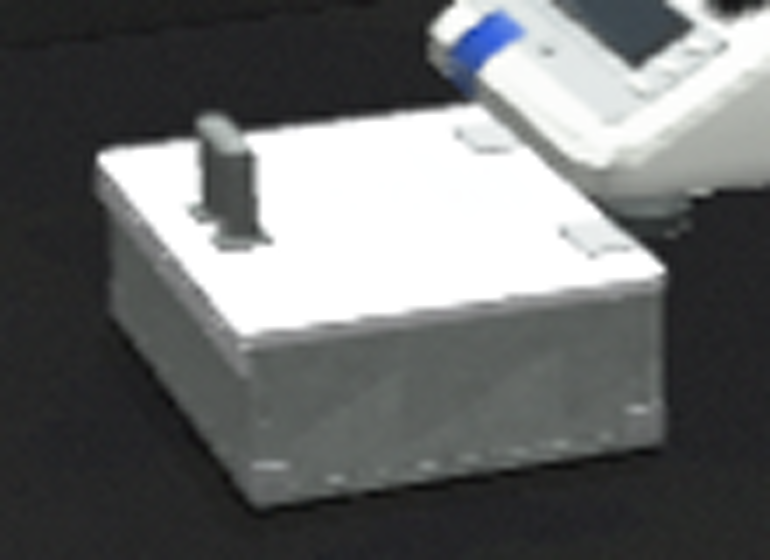

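View pics/top13h.png

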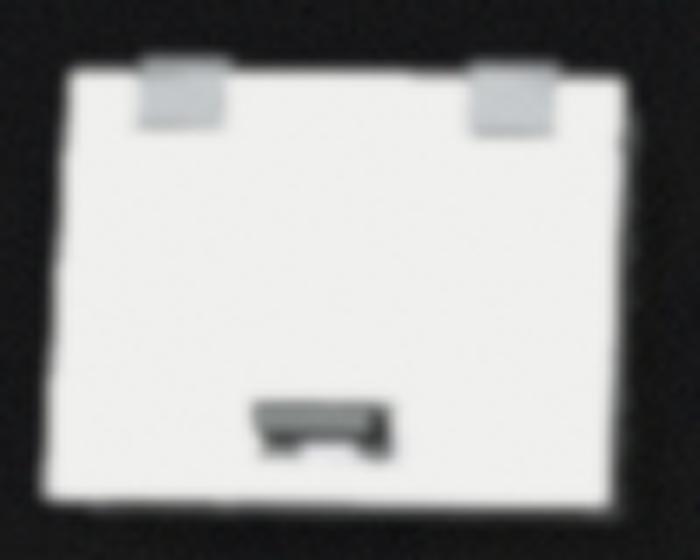

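```bash
python3 - <<'E'
from h import *
def s(a,b): return ((a+.5)/7-.5+230,(b+.5)/7-.5+180)
def t(a,b): return ((a+.5)/7-.5+150,(b+.5)/7-.5+185)
for nm,p in dict(FR=(243,335),FL=(98,155),HR=(662,270)).items(): print(nm,onz("side",s(*p),.065).round(4))
for nm,p in dict(FR=(613,510),FL=(43,500),HR=(627,75),HL=(68,70)).items(): print("top",nm,onz("top",t(*p),.065).round(4))
print("handle side",onz("side",s(228,135),.099).round(4),"top",onz("top",t(316,419),.099).round(4))
print("tri",tri(t(316,419),s(228,135)), tri(t(613,510),s(243,335)),tri(t(43,500),s(98,155)),tri(t(627,75),s(662,270)))
E
```

```text
FR [0.4767 0.0863 0.065 ]
FL [0.4832 0.2695 0.065 ]
HR [0.6189 0.086  0.065 ]
top FR [0.4779 0.0908 0.065 ]
top FL [0.4855 0.2775 0.065 ]
top HR [0.625 0.086 0.065]
top HL [0.6307 0.2728 0.065 ]
handle side [0.5023 0.1761 0.099 ] top [0.5048 0.1821 0.099 ]
tri (array([0.50476398, 0.18267512, 0.09668601]), np.float64(0.0008741253660927545)) (array([0.47816963, 0.0910694 , 0.06303667]), np.float64(9.11705840474446e-05)) (array([0.48579515, 0.27836735, 0.06185996]), np.float64(0.00040113589645271073)) (array([0.62228952, 0.08682418, 0.06483271]), np.float64(0.0056700928158557535))
```

```bash
cat >> h.py <<'E'
YAW=np.radians(-2.0); CX=np.array([np.cos(YAW),np.sin(YAW),0]); CY=np.array([-np.sin(YAW),np.cos(YAW),0]); Z=np.array([0,0,1.])
def tilt(a):
    a=np.radians(a); return frame(np.sin(a)*CX-np.cos(a)*Z, CY)
E
python3 - <<'E'
from h import *
H=np.array([.5025,.178,.095]); R=tilt(30); P=H+.019*R[:,0]; print(P, P-.08*R[:,0])
togo(P-.08*R[:,0],tilt(0)); togo(P-.08*R[:,0],R)
print(R.round(3))
E
```

```text
[0.51199421 0.17766845 0.07854552] [0.47201858 0.17906443 0.14782755]
turn [23.62  0.04 -0.1 ] shift now-axes [ 60.55 -26.09 324.39] target-axes [ 60.24 106.16 307.7 ] |d| 331.0
turn [ 23.06   6.22 -29.67] shift now-axes [ 60.55 -26.09 324.39] target-axes [ -0.91 122.06 307.7 ] |d| 331.0
[[ 0.5   -0.865  0.035]
 [-0.017  0.03   0.999]
 [-0.866 -0.5    0.   ]]
```

Call:
carry_out:
  increments:
    - [8,0,0,0,0,0,75]
    - [8,0,0,0,0,0,75]
    - [7.6,0,0,0,0,0,75]
    - [0,0,0,0,10,30,75]
    - [0,0,0,0,14,42,75]
    - [0,0,0,0,14,42,75]
    - [0,0,0,0,14,42,75]
    - [0,0,0,0,14,42,75]
    - [0,0,0,0,14,42,75]
    - [0,0,0,0,14,42,75]
    - [0,0,0,0,12,25,75]
    - [0,0,0,0,0,0,75]

```text
time: 22.2
ee_pos: [0.4717, 0.1795, 0.2086]
tcp_rot: [105.5, 89.9, -166.3]
wrist_force: [-0.0, -1.0, 0.1]
opening: 0.0642
```

Call:
carry_out:
  increments:
    - [0,0,-10,0,0,0,75]
    - [0,0,-10,0,0,0,75]
    - [0,0,-10,0,0,0,75]
    - [0,0,0,0,0,0,75]

```text
time: 22.7
ee_pos: [0.4699, 0.1769, 0.2069]
tcp_rot: [-90.1, 60.0, -2.0]
wrist_force: [0.3, -0.0, 0.3]
opening: 0.0641
```

```bash
python3 - <<'E'
from h import *
H=np.array([.5025,.178,.095]); R=tilt(30); P=H+.019*R[:,0]
a=cur(); print(a[0],a[1].round(3),a[2]["q"].round(1),a[2]["time"],a[2]["opening"])
togo(P-.05*R[:,0],R)
E
```

```text
[0.46993813 0.17690581 0.20693577] [[ 0.499 -0.866  0.034]
 [-0.018  0.029  0.999]
 [-0.866 -0.499 -0.001]] [ 29.  -29.4 -27.   66.1 -14.9  27.5] 22.7 0.06408773872942015
turn [ 0.09 -0.02 -0.04] shift now-axes [82.21 27.76  2.31] target-axes [82.19 27.82  2.23] |d| 86.8
```

Call:
carry_out:
  increments:
    - [0,0,0,20,14,1,75]
    - [0,0,0,30,14,1.2,75]
    - [0,0,0,32,0,0,75]
    - [0,0,0,0,0,0,75]

```text
time: 23.2
ee_pos: [0.4897, 0.1789, 0.1222]
tcp_rot: [-90.3, 60.3, -2.3]
wrist_force: [0.2, 0.7, -0.1]
opening: 0.0643
```

```bash
python3 - <<'E'
from h import *
S=vision.camera("side")[:,:,::-1];T=vision.camera("top")[:,:,::-1]
cv2.imwrite("pics/s14.png",cv2.resize(S[150:260,210:340],None,fx=5,fy=5,interpolation=cv2.INTER_CUBIC))
cv2.imwrite("pics/t14.png",cv2.resize(T[185:285,140:260],None,fx=5,fy=5,interpolation=cv2.INTER_CUBIC))
H=np.array([.5025,.178,.095]); R=tilt(30); P=H+.019*R[:,0]
print(cur()[0]); togo(P,R)
E
```

```text
[0.49009375 0.17960668 0.12516127]
turn [-0.04 -0.03 -0.07] shift now-axes [51.35  4.23 -1.15] target-axes [51.35  4.29 -1.17] |d| 51.5
```

View pics/s14.png

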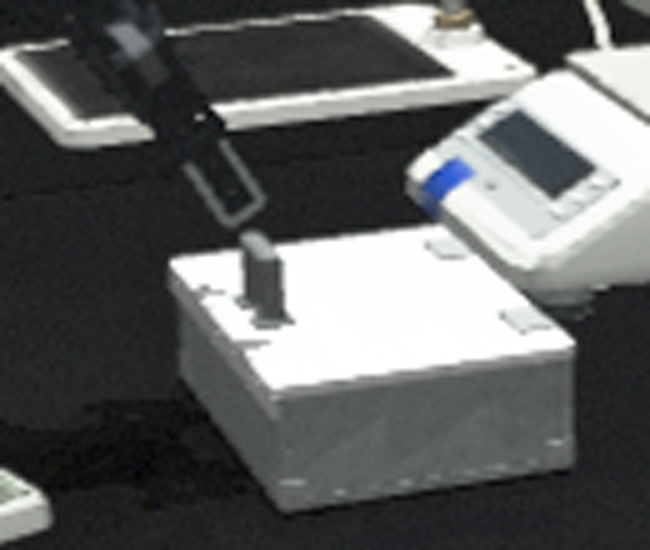

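View pics/t14.png

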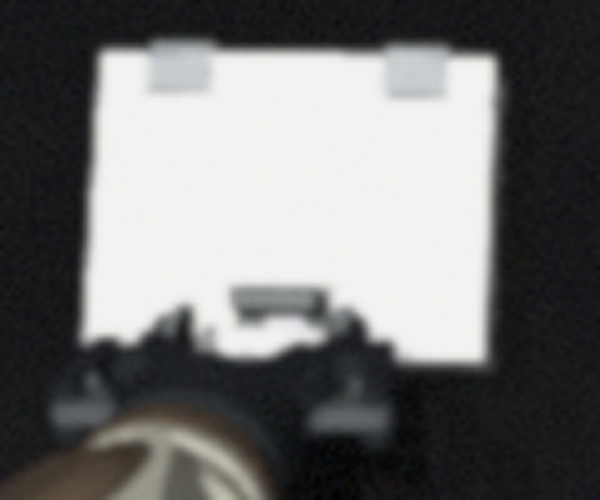

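Call:
carry_out:
  increments:
    - [0,0,0,8,2.3,-1.5,75]
    - [0,0,0,15,2,-1.5,75]
    - [0,0,0,15,0,0,75]
    - [0,0,0,9,0,0,75]
    - [0,0,0,4,0,0,75]
    - [0,0,0,0,0,0,75]

```text
time: 24.05
ee_pos: [0.511, 0.1761, 0.0776]
tcp_rot: [-90.0, 60.0, -2.0]
wrist_force: [-0.9, 0.9, -0.1]
opening: 0.0642
```

```bash
python3 - <<'E'
from h import *
S=vision.camera("side")[:,:,::-1];T=vision.camera("top")[:,:,::-1]
cv2.imwrite("pics/s15.png",cv2.resize(S[170:250,220:320],None,fx=7,fy=7,interpolation=cv2.INTER_CUBIC))
cv2.imwrite("pics/t15.png",cv2.resize(T[225:275,160:240],None,fx=8,fy=8,interpolation=cv2.INTER_CUBIC))
H=np.array([.5025,.1765,.095]); R=tilt(30); P=H+.019*R[:,0]
print(cur()[0],cur()[2]["wrist_force"]); togo(P,R)
E
```

```text
[0.51110677 0.17620948 0.07825382] [ 0.62495    -0.95293119 -0.50684856]
turn [0.01 0.02 0.02] shift now-axes [ 0.19 -0.92 -0.01] target-axes [ 0.19 -0.92 -0.01] |d| 0.9
```

View pics/s15.png

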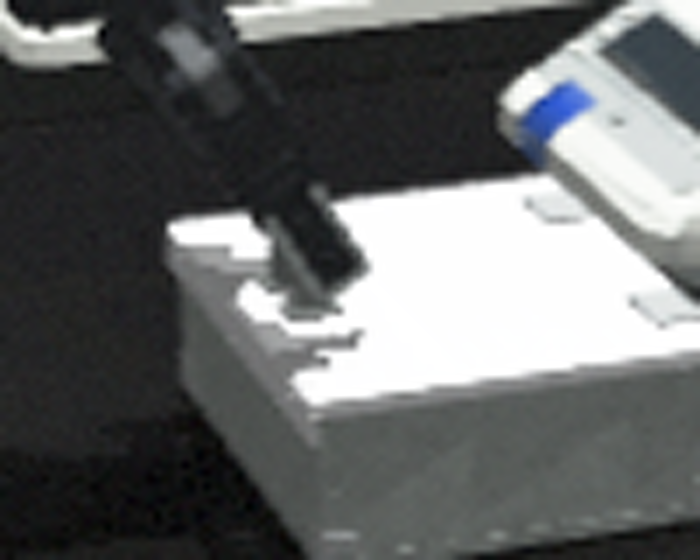

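View pics/t15.png

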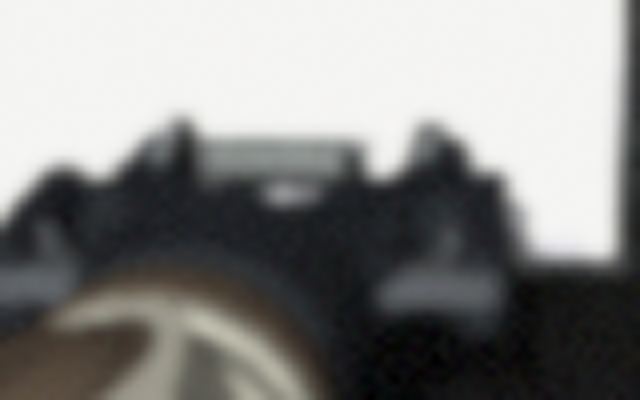

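Call:
carry_out:
  increments:
    - [0,0,0,0,-0.9,4.5,75]
    - [0,0,0,0,0,0,65]
    - [0,0,0,0,0,0,58]
  squeeze: 20

```text
time: 24.52
ee_pos: [0.5119, 0.1807, 0.0784]
tcp_rot: [-90.0, 60.0, -2.0]
wrist_force: [-0.0, -0.3, 0.2]
opening: 0.0499
```

```bash
python3 - <<'E'
from h import *
T=vision.camera("top")[:,:,::-1]
cv2.imwrite("pics/t16.png",cv2.resize(T[225:275,160:240],None,fx=8,fy=8,interpolation=cv2.INTER_CUBIC))
print(cur()[0],cur()[2]["wrist_force"],cur()[2]["opening"],cur()[2]["time"])
E
```

```text
[0.51191564 0.18063839 0.07836118] [0.65110171 0.08889351 0.54609392] 0.04957942528137991 24.575
```

View pics/t16.png

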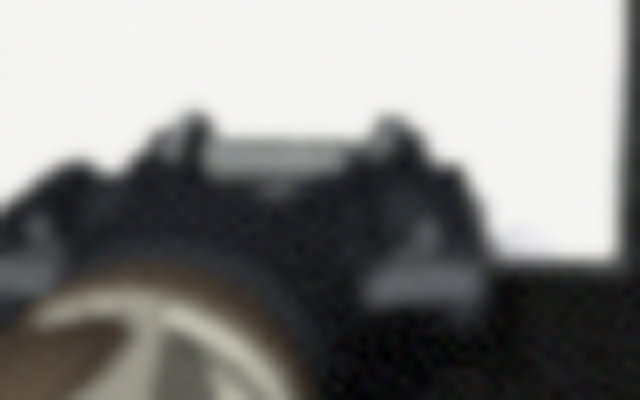

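Call:
carry_out:
  increments:
    - [0,0,0,0,0,0,52]
    - [0,0,0,0,0,0,48]
    - [0,0,0,0,0,0,44]
    - [0,0,0,0,0,0,40]

```text
time: 25.08
ee_pos: [0.5117, 0.1836, 0.0791]
tcp_rot: [-89.4, 60.0, -1.1]
wrist_force: [-6.4, 16.3, 2.8]
opening: 0.0397
```

Call:
carry_out:
  increments:
    - [0,0,0,0,0,3,38]
    - [0,0,0,0,0,0,35]
    - [0,0,0,0,0,0,35]
  squeeze: 45

```text
time: 25.45
ee_pos: [0.5117, 0.1838, 0.0792]
tcp_rot: [-89.9, 60.0, -1.9]
wrist_force: [-12.9, -3.0, 10.7]
opening: 0.039
```

```bash
python3 - <<'E'
from h import *
a=cur()
print(a[0],a[2]["wrist_force"].round(1),a[2]["torque"].round(2),a[2]["opening"],a[2]["time"],a[2]["q"].round(1)); print(a[1].round(3))
S=vision.camera("side")[:,:,::-1]
cv2.imwrite("pics/s17.png",cv2.resize(S[170:250,220:320],None,fx=7,fy=7,interpolation=cv2.INTER_CUBIC))
E
```

```text
[0.51166278 0.18378677 0.07918975] [-12.9  -3.   10.7] [0.1  1.63 0.18] 0.03900118173954829 25.45 [ 27.  -22.7 -37.   49.  -14.   25.6]
[[ 0.5   -0.866  0.034]
 [-0.016  0.03   0.999]
 [-0.866 -0.5    0.   ]]
```

View pics/s17.png

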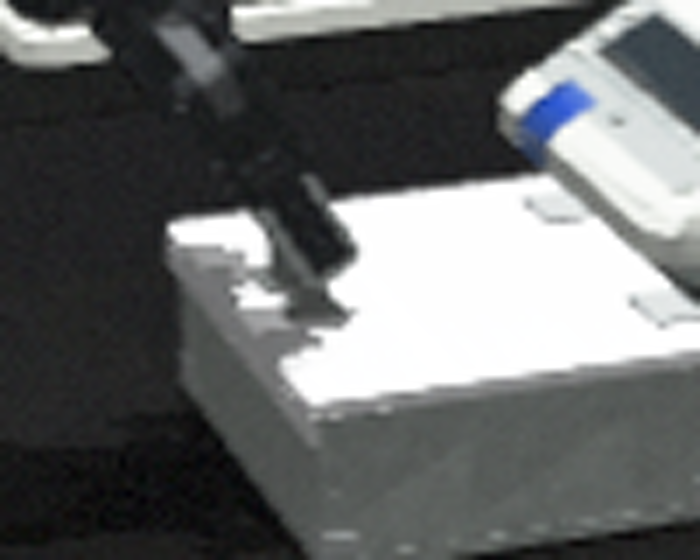

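Call:
carry_out:
  increments:
    - [0,0,2.5,-3.6,-3.3,0,35]
    - [0,0,2.5,-3.6,-3.3,0,35]
    - [0,0,2.5,-3.6,-3.3,0,35]
    - [0,0,2.5,-3.6,-3.3,0,35]
    - [0,0,0,0,0,0,35]

```text
time: 26.12
ee_pos: [0.5165, 0.1836, 0.097]
tcp_rot: [-89.9, 70.2, -1.9]
wrist_force: [-11.8, 0.4, 4.7]
opening: 0.0392
```

```bash
cat > lid.py <<'E'
from h import *
import sys
a=cur()
Hh=np.array([.5117,.1838,.0792])-.019*tilt(30)[:,0]
g=a[0]-.019*a[1][:,0]; tl=np.degrees(np.arctan2(a[1][:,0]@CX,-a[1][2,0]))
hin=np.array([.5025+.1205,0,.057]); r=np.array([(g-hin)@CX+0, g[2]-.057])
r[0]=(g-(Hh+.120*CX))@CX
th=np.degrees(np.arctan2(r[1],-r[0])-np.arctan2(Hh[2]-.057,.120))
print("grasp",g.round(4),"tilt",tl.round(2),"rad",np.hypot(*r).round(4),"rad0",np.hypot(.12,Hh[2]-.057).round(4),"theta from pos",th.round(2),"tilt change",(30-tl).round(2))
print(a[2]["wrist_force"].round(1),a[2]["torque"].round(2),a[2]["opening"],a[2]["time"],a[2]["q"].round(1))
if len(sys.argv)>1:
    S=vision.camera("side")[:,:,::-1]; cv2.imwrite(sys.argv[1],cv2.resize(S[130:250,210:340],None,fx=5,fy=5,interpolation=cv2.INTER_CUBIC))
E
python3 lid.py pics/s18.png
```

```text
grasp [0.5101 0.1838 0.1149] tilt 19.78 rad 0.1262 rad0 0.1261 theta from pos 9.46 tilt change 10.22
[-11.8   0.4   4.7] [0.71 1.87 0.35] 0.03922435649039044 26.125 [ 24.  -13.9 -25.1  60.9  -8.5  24.6]
```

View pics/s18.png

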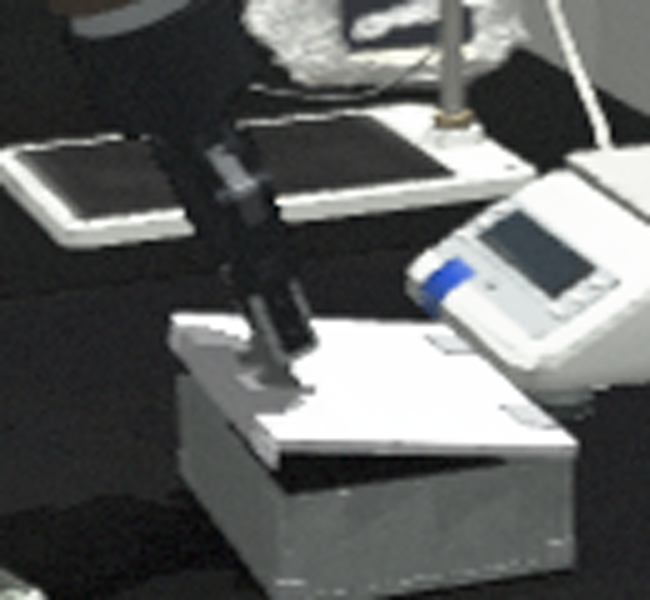

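The lid is opening with a firm grip and low forces, so I'll continue.

Call:
carry_out:
  increments:
    - [0,0,2.5,-3.6,-3.3,0,35]
    - [0,0,2.5,-3.6,-3.3,0,35]
    - [0,0,2.5,-3.6,-3.3,0,35]
    - [0,0,2.5,-3.6,-3.3,0,35]
    - [0,0,2.5,-3.6,-3.3,0,35]
    - [0,0,2.5,-3.6,-3.3,0,35]
    - [0,0,2.5,-3.6,-3.3,0,35]
    - [0,0,2.5,-3.6,-3.3,0,35]
    - [0,0,0,0,0,0,35]

```text
time: 27.3
ee_pos: [0.5365, 0.1828, 0.1313]
tcp_rot: [77.0, 89.8, 165.0]
wrist_force: [-13.2, -0.7, 11.9]
opening: 0.0391
```

```bash
python3 lid.py pics/s19.png
```

```text
grasp [0.5366 0.1828 0.1503] tilt -0.21 rad 0.1266 rad0 0.1261 theta from pos 29.63 tilt change 30.21
[-13.2  -0.7  11.9] [ 0.3   2.39 -0.09] 0.039059985554679336 27.3 [18.8  6.6  0.8 84.4  0.1 20.8]
```

View pics/s19.png

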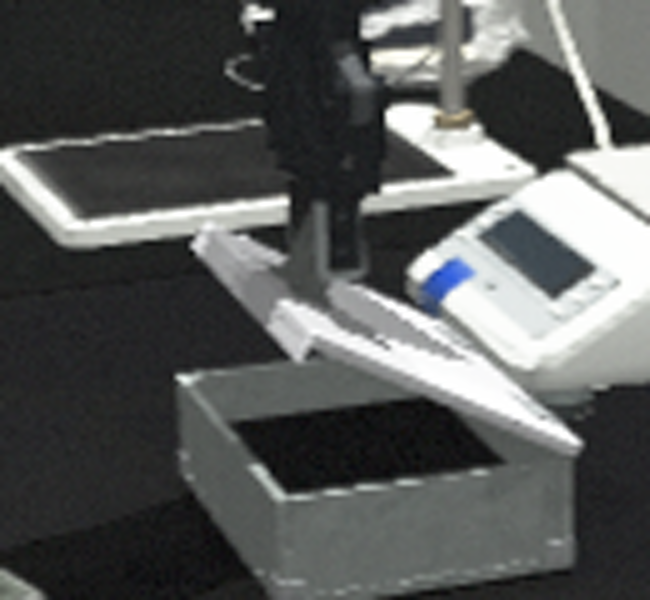

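Call:
carry_out:
  increments:
    - [0,0,2.5,-3.5,-3.4,0,35]
    - [0,0,2.5,-3.5,-3.4,0,35]
    - [0,0,2.5,-3.5,-3.4,0,35]
    - [0,0,2.5,-3.5,-3.4,0,35]
    - [0,0,2.5,-3.5,-3.4,0,35]
    - [0,0,2.5,-3.5,-3.4,0,35]
    - [0,0,0,0,0,0,35]

```text
time: 28.22
ee_pos: [0.5589, 0.182, 0.1515]
tcp_rot: [89.8, 74.8, 177.7]
wrist_force: [-12.3, -1.2, 20.3]
opening: 0.0389
```

```bash
python3 lid.py
```

```text
grasp [0.5638 0.1818 0.1698] tilt -15.17 rad 0.127 rad0 0.1261 theta from pos 44.8 tilt change 45.17
[-12.3  -1.2  20.3] [ 0.13  3.08 -0.09] 0.038877880762478924 28.225 [ 15.8  24.6  23.3 103.1   4.6  17.2]
```

Call:
carry_out:
  increments:
    - [0,0,2.5,-3.9,-3.1,0,35]
    - [0,0,2.3,-3.7,-2.9,0,35]
    - [0,0,0,0,0,0,35]
    - [0,0,0,0,0,0,35]

```text
time: 28.72
ee_pos: [0.5671, 0.1817, 0.1567]
tcp_rot: [89.8, 70.1, 177.8]
wrist_force: [-8.1, -1.5, 15.4]
opening: 0.039
```

```bash
python3 lid.py pics/s20.png; python3 - <<'E'
from h import *
T=vision.camera("top")[:,:,::-1];S=vision.camera("side")[:,:,::-1]
cv2.imwrite("pics/t20.png",T);cv2.imwrite("pics/s20f.png",S)
E
```

```text
grasp [0.5735 0.1815 0.1746] tilt -19.85 rad 0.1272 rad0 0.1261 theta from pos 49.68 tilt change 49.85
[-8.1 -1.5 15.4] [ 0.18  2.08 -0.2 ] 0.03899761996753526 28.725 [ 15.   30.9  31.4 109.6   5.8  16.1]
```

View pics/s20.png

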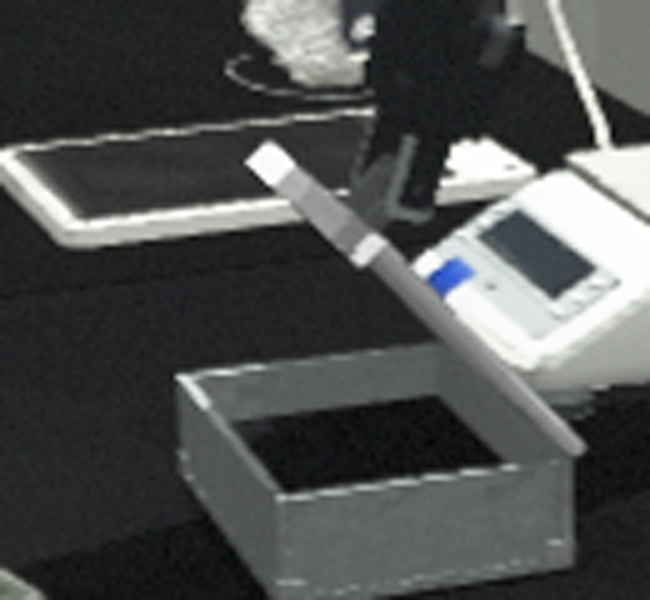

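View pics/s20f.png

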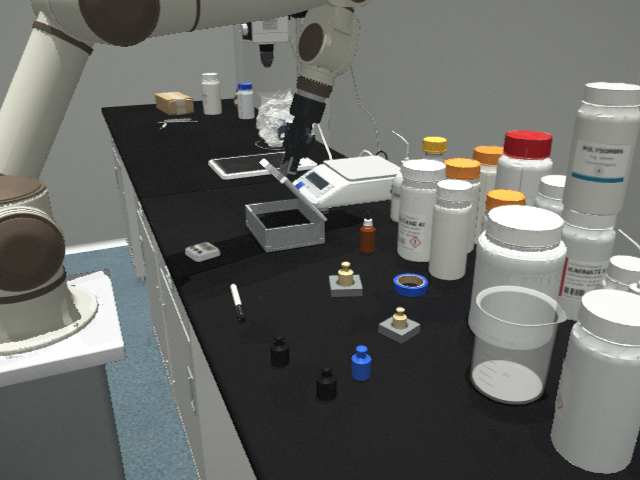

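View pics/t20.png

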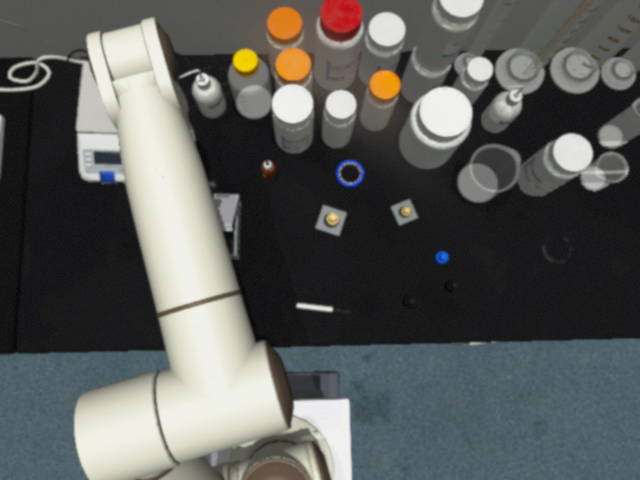

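```bash
python3 - <<'E'
from h import *
def s(a,b): return ((a+.5)/5-.5+210,(b+.5)/5-.5+130)
def pl(p):
    o,d=ray("side",p); q=np.array([.4775,.0895,0]); k=((q-o)@CY)/(d@CY); w=o+d*k; return np.array([(w-q)@CX,w[2]])
A=pl(s(385,238));B=pl(s(582,448)); print("outer face",A,B,np.degrees(np.arctan2(A[1]-B[1],B[0]-A[0])))
A=pl(s(358,264));B=pl(s(568,456)); print("inner face",A,B,np.degrees(np.arctan2(A[1]-B[1],B[0]-A[0])))
E
```

```text
outer face [0.05441299 0.17157105] [0.14541092 0.06236658] 50.19622187567673
inner face [0.04196649 0.16139791] [0.13856966 0.05945008] 46.541933744675646
```

Call:
carry_out:
  increments:
    - [0,0,0,0,0,0,35]
    - [0,0,0,0,0,0,35]
    - [0,0,0,0,0,0,35]
    - [0,0,0,0,0,0,35]

```text
time: 29.38
ee_pos: [0.567, 0.1817, 0.1567]
tcp_rot: [89.8, 70.2, 177.8]
wrist_force: [-6.8, -1.1, 14.8]
opening: 0.0389
```

```bash
python3 lid.py; python3 - <<'E'
from h import *
S=vision.camera("side")[:,:,::-1]; cv2.imwrite("pics/s21.png",cv2.resize(S[240:340,310:430],None,fx=5,fy=5,interpolation=cv2.INTER_CUBIC))
E
```

```text
grasp [0.5735 0.1815 0.1745] tilt -19.84 rad 0.1272 rad0 0.1261 theta from pos 49.64 tilt change 49.84
[-6.8 -1.1 14.8] [ 0.24  1.96 -0.18] 0.038886500888294616 29.375 [ 15.   30.9  31.4 109.5   5.8  16.1]
```

View pics/s21.png

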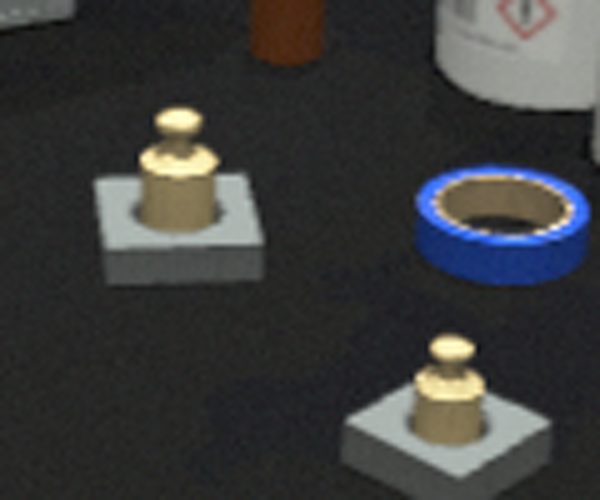

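Both weights stand upright in their wells, and the lid is being held still at about 50°. I'm handing the job in.

```bash
python3 -c "
from workcell import job_done
print(job_done())"
```

```text
the job is handed in; nothing more can be done
None
```

I stood the small brass weight in the narrow well and the large one in the wide well. I then gripped the lid handle by its ends, raised the lid to about 50°, and handed the job in at about 29.5 s while still holding it.

**Weights:** the last side view shows both upright in their wells. On lowering, the upward contact force came within about 0.1 mm of the expected bottom height for each.

**Lid:** the grip position and the tool tilt both give about 49.7°. Lines along the lid in the image read 50.2° on the outer face and 46.5° on the inner face, a rougher check that still falls within the 7° allowance. The pose stayed steady over the last 0.5 s with the fingers closed on the handle. The wrist force was a constant 16 N or so, well under the limit.

**Other objects:** the timer, dropper bottle, tape roll, pen and the black and blue look-alikes look unmoved by eye in the last full side view. I did not measure their positions.

**Disagreements:** the top camera's positions disagreed with the side camera by about 4–5 mm near the holders. There I followed the side view, lining up the held weight over each well. At the handle the top view was right in y, so I re-centred there after the first contact.

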